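# Turn the rinsed net pots out upside down to drain

### The arm

A 6-joint arm with a two-finger parallel gripper is mounted at the origin on the work surface. World frame = base frame: x ahead of the robot, y to its left, z up, the work surface at z = 0. Lengths are in m, angles in rad, forces in N, time in s.
With the tool pointing down it reaches from about 0.4 to 0.825 m from the base axis. Payload 7 kg.
Tool frame: the origin (TCP) lies midway between the tips of the shut fingers; the grasp point (between the pads) lies 19 mm behind it (arm.hold_point_z is the distance from the TCP to the grasp point, in m); z points along the fingers, x is the direction in which the jaws open and shut, and the axes are right-handed (so a half turn about z gives the same grasp; the last joint's range is limited). The gripper opens to 88 mm and grips with 3 to 60 N. Pads are 19 mm wide; open, the fingers measure 130 mm over their backs; the gripper's body (78 mm by 193 mm) begins 47 mm behind the grasp point.
Start: joints at [1.554, 0.359, 0.012, 0, -1.224, -0.288], TCP at [0.203, 0.644, 0.227] pointing down, gripper open.
Joint ranges: [-3.07, 3.07], [-1.43, 2.12], [-1.02, 1.25], [-3.03, 1.67], [-3.05, -0], [-3.03, 3.03]. Speed limits (rad/s): [2.39, 2.39, 3.01, 3.14, 3.14, 3.14].

### API

Orientations are given as [roll, pitch, yaw] about the fixed x, y, z axes, in that order (R = Rz(yaw) Ry(pitch) Rx(roll)).
In Python, from station import readout, viewer, job, arm gives the robot as it stands.
- The arm moves only by the tool apply_moves, never from a script. Its argument "deltas" is text: rows parted by semicolons, each of 4 numbers parted by spaces: the shift along the tool's x, y, z in cm, then the turn about the tool's z in rad. A call has 1 to 10 rows; each row shifts and turns the commanded pose from where the row before left it, along the tool's axes as they then stand; what a row does not reach is not made up. A row lasts 1/8 s, in which the tool goes at most 62.5 mm and 10.7 degrees, less where a joint would pass 70% of its speed; a pose out of reach is approached as far as the arm can. A call is refused whole if a number of a shift passes 6.25 or a number of a turn 0.188, either way. A call with a gripper value outside its range is refused whole. "gripper" is the closure, from -1 (fully open) to 1 (shut), so that 0 is half open, set as the call begins (left out, the last holds). The fingers move at their own pace and stop on an object; "squeeze" is the grip in N (left out, the last holds). Time passes only in rows, so rows that do not move let the fingers close. It gives the time, the measured TCP pose, the force and the opening at its end, in the units of the state.
- readout.get_state(): the state, without advancing time (a new reading comes with each control period).
- viewer.grab_frame(name): name is "side" or "top" or "wrist"; returns a dict with "image" (400x640x3 uint8, red, green, blue), "camera_matrix" (3x3 intrinsics, pixels), "cam_to_world" (4x4, takes a point from camera to world coordinates). Camera axes: x right, y up, looking along -z (the intrinsics and any distortion apply to the point x, -y, -z); pixel columns grow to the right and rows downward; lengths in m; the calibration is good to about 2 mm. A picture is of the moment at which its call begins. There is no depth.
- job.job_done(): hands the job in, once; it reports no verdict.
Trained networks look in the newest picture that a camera, given by its name, has taken for a name from the list of things; names that differ only in an ending like _2 or _b are one class to them, and where a whole thing is asked for, a point or a joint stands for the part that bears it (a point fixed in the world has none). Each returns a list of dicts, best first, with "conf" (0 to 1); they miss things now and then, are a little off and sometimes report something else, mostly with a low value. They report only what shows in the picture. A call takes as long as a camera call. They do not tell look-alikes from the thing itself.
- viewer.silhouettes(camera, query): "region" (400x640 bool, what is visible of it) and "extent" ([left, top, width, height] in pixels, round what is visible of it).
The state is a dict: "t": time; "q": joint angles; "qd": joint speeds; "joint_efforts": joint torques, N m; "eef_pos": TCP position; "ee_rot": TCP orientation; "force": force on the tool from outside, world axes, zero at the start; "moment": the same for the moment, N m; "width": finger opening in m.
Only numpy, scipy, OpenCV 4.12 (cv2) and the standard library are available. Lean on these libraries where they do the work, as an engineer would, in place of code of your own. Each camera call takes 0.05 s, during which the arm holds its last target.

### The job

The three rinsed net pots in the grey rack must drain mouth down: hold the loose perforated plate against the rack's open mouth, turn rack and plate over together and lay them plate-down on the floor of the sloping drip tray. Then lift the rack away, leaving the three pots standing mouth down on the plate in the tray, and lay the rack flat on the black rubber mat. Do not drop the rack, and leave the other things on the table where they are.

Things in the scene. Friction and masses are not known exactly. Their poses are not given: they have to be found in the camera images.
- rack_center (a point): centre of the rack, a grey open box 146 (x) x 52 (y) x 66 mm (z), 250 g (0.48 kg with plate and pots); walls and bottom 4 mm, three pockets in a row along x, 43 x 44 mm, 62 mm deep. z points out of its mouth (mouth plane at +33 mm, back at -33 mm). It starts leaning in the stand, mouth facing away from the robot and 20 degrees above level, x pointing down to its foot end (raised end at -73 mm), y level
- plate_center (a point): centre of the loose perforated aluminium plate, 146 x 52 x 4 mm, 120 g, that leans on the rack's mouth; axes parallel to the rack's, z away from the rack. On the +y side it carries the folded tab
- plate_tab (a point): middle of the plate's folded tab, near the raised end: 52 mm (x) x 3 mm, reaching 50 mm back along the rack's +y wall, 1.5 mm off it. It spans x -68 to -16 mm, y 27.5 to 30.5 mm from the plate's centre. Squeezing the tab and the rack's opposite wall between two fingers (57 mm over both) clamps the plate to the rack. Gripped beyond the tab (x above -16 mm), the rack comes alone
- pot0_center (a point): centre of a black net pot, at the raised end of the rack, hidden under the plate at the start: 60 mm tall, 39 mm across its open mouth, 33 mm across its bottom, 35 g; z points from its bottom to its mouth. The three are alike
- pot1_center (a point): centre of a black net pot, in the middle of the rack, hidden under the plate at the start: 60 mm tall, 39 mm across its open mouth, 33 mm across its bottom, 35 g; z points from its bottom to its mouth. The three are alike
- pot2_center (a point): centre of a black net pot, at the foot end of the rack, hidden under the plate at the start: 60 mm tall, 39 mm across its open mouth, 33 mm across its bottom, 35 g; z points from its bottom to its mouth. The three are alike
- tray_floor (a point): middle of the upper surface of the drip tray's floor: fixed steel tray, 220 mm (x) by 162 mm inside (y). The floor slopes 20 degrees: x points down the slope, away from the robot, z is the floor's upward normal. Walls 18 mm high at both sides and the low end; none at the upper edge, nearest the robot. This point is 62 mm above the table
- stand: fixed steel stand in which the rack leans, base 150 x 90 mm; origin under it on the table, x pointing away from the robot. It touches the rack's back and foot end only: its back plate (46 mm wide) ends 92 mm up the rack, its ledge is 70 mm wide; above that rack and plate stand free all round
- mat: black rubber mat fixed on the table, 220 (x) x 160 (y) x 4 mm; origin at the centre of its underside, z up
- nutrient: bystander: white plastic bottle, 60 mm across and 130 mm tall, standing on the table, full; origin under its foot
- jar: bystander: amber glass jar, 60 mm across and 75 mm tall; origin under its foot
- beaker: bystander: clear plastic cup, 70 mm across the rim and 85 mm tall; origin under its foot
- brush: bystander: hand brush lying on the table; origin under its middle
- meter: bystander: white hand-held meter, 140 x 38 x 22 mm, lying flat; origin under its middle
There are look-alikes about, which are no part of the job. Leave any red or yellow look-alike of the part that bears rack_center alone.

How it is judged:
On the way, in this order (a step that is already met when the one before it is completed fails the run):
1. rack and plate, still together, are upside down over the tray (angle between rack_center's own z axis and vertical above 2.3 rad and distance between rack_center and plate_center below 0.045 m and angle between the z axis of rack_center and the z axis of plate_center, either way round below 0.15 rad and horizontal distance between plate_center and tray_floor below 0.12 m), for 0.1 s.
2. rack and plate lie together, plate down, on the tray's floor (z of plate_center in the frame of tray_floor below 0.012 m and angle between the z axis of plate_center and the z axis of tray_floor, either way round below 0.12 rad and angle between rack_center's own z axis and vertical above 2.3 rad and distance between rack_center and plate_center below 0.045 m and angle between the z axis of rack_center and the z axis of plate_center, either way round below 0.15 rad and linear speed of rack below 0.05 m/s), for 0.2 s.
At the end, for the whole second after the job is handed in: Plate flat on the tray floor (7 degrees; centre within 85 mm along, 70 mm across of the floor's middle), all three pots mouth down on it (7 degrees), rack lying flat, any way up, on the mat (centre within 100 mm along, 70 mm across of its middle), all at rest (x of plate_center in the frame of tray_floor between -0.085 and 0.085 m and y of plate_center in the frame of tray_floor between -0.07 and 0.07 m and z of plate_center in the frame of tray_floor below 0.012 m and angle between the z axis of each of plate_center, pot0_center, pot1_center, pot2_center and the z axis of tray_floor, either way round below 0.12 rad and angle between each of plate_center, pot0_center, pot1_center, pot2_center's own z axis and vertical above 2.3 rad and x of pot0_center in the frame of plate_center between -0.075 and 0.075 m and y of pot0_center in the frame of plate_center between -0.03 and 0.03 m and z of each of pot0_center, pot1_center, pot2_center in the frame of tray_floor below 0.05 m and linear speed of each of pot0, pot1, pot2, rack, plate below 0.03 m/s and x of pot1_center in the frame of plate_center between -0.075 and 0.075 m and y of pot1_center in the frame of plate_center between -0.03 and 0.03 m and x of pot2_center in the frame of plate_center between -0.075 and 0.075 m and y of pot2_center in the frame of plate_center between -0.03 and 0.03 m and x of rack_center in the frame of mat between -0.1 and 0.1 m and y of rack_center in the frame of mat between -0.07 and 0.07 m and z of rack_center in the frame of mat below 0.06 m); the robot touches nothing.
It fails at once if the rack is dropped (moves faster than 0.6 m/s without a finger on it) (contact force between each of rack, plate and the fingers below 0.1 N and linear speed of rack above 0.6 m/s).
It fails at once if a bystander (bottle, jar, cup, brush, meter) is moved by more than 40 mm (distance of any of nutrient, jar, beaker, brush, meter from where it was at the start of the episode above 0.04 m).
It also fails if it takes over 61 s, if anything falls off the work surface, if the arm or the gripper's body presses on something with over 40 N, if the wrist force passes 120 N, or if a joint passes its speed limit or range.

## Working session

There is one attempt and no reset: what is moved stays moved. The work goes in short steps, Python scripts to look and compute and a tool call to move; the robot and the scene stay as the last step left them, time stands still between calls to the robot, and variables do not carry over. Pictures are saved under pics/ and viewed, and the job is handed in when it is done.

Besides the shell and the picture viewer there is one more tool, called after ">>>" in YAML: its name, and indented under it one key for each argument. apply_moves: Moves the arm, as the interface text tells. Its arguments: {"type":"object","properties":{"deltas":{"type":"string"},"gripper":{"type":"number"},"squeeze":{"type":"number"}},"required":["deltas"]}

```bash
ls -la; mkdir -p pics
python3 - <<'E'
from station import readout, viewer, job, arm
import cv2
print(readout.get_state()); print([a for a in dir(arm) if a[0]!='_'])
for n in ("side","top","wrist"):
    f=viewer.grab_frame(n); cv2.imwrite(f"pics/a_{n}.png",f["image"][:,:,::-1]); print(n,f["camera_matrix"],f["cam_to_world"])
E
```

```text
total 12
drwxr-xr-x  3 agent agent 4096 Dec  7 09:50 .
drwxr-xr-x 23 root  root  4096 Dec  7 09:50 ..
drwxr-xr-x  2 agent agent 4096 Dec  7 09:50 pics
{'t': 0.0, 'q': array([ 1.55408117e+00,  3.59348861e-01,  1.10704024e-02, -3.45944378e-04,
       -1.22407608e+00, -2.88081012e-01]), 'qd': array([-0.00123723,  0.00081707,  0.00128185,  0.00183704,  0.00061626,
       -0.00064448]), 'joint_efforts': array([ 1.92509484e-03, -5.82718456e+01,  2.93036610e+01,  6.99671879e+00,
        6.81074336e-03, -1.57251966e-04]), 'eef_pos': array([0.20245967, 0.64342192, 0.22565305]), 'ee_rot': array([-3.14146171e+00, -1.58640370e-03, -1.87571041e+00]), 'force': array([-0.02919674, -0.5211339 ,  0.07721146]), 'moment': array([-0.0249899 , -0.03052496,  0.00230496]), 'width': 0.08783984997773168}
['Unreachable', 'hold_point_z']
side [[468.96221776   0.         323.3524906 ]
 [  0.         468.96221776 193.77586695]
 [  0.           0.           1.        ]] [[ 0.98405043  0.11444903 -0.13618432  0.30338609]
 [-0.17782736  0.61262026 -0.77011288 -1.08170088]
 [-0.0047094   0.78204721  0.6232014   0.97688366]
 [ 0.          0.          0.          1.        ]]
top [[429.4266707    0.         324.7776214 ]
 [  0.         429.4266707  200.58255012]
 [  0.           0.           1.        ]] [[-0.00263183  0.99916354 -0.04080801  0.42397885]
 [-0.99993007 -0.00309996 -0.01141235  0.00840318]
 [-0.01152931  0.04077512  0.99910183  1.41877655]
 [ 0.          0.          0.          1.        ]]
wrist [[324.04579159   0.         326.43372535]
 [  0.         324.04579159 195.4879003 ]
 [  0.           0.           1.        ]] [[-0.30011415  0.92463764  0.23447116  0.26536733]
 [-0.95390131 -0.29140761 -0.07179065  0.62318886]
 [ 0.00194634 -0.24520773  0.96946861  0.38565587]
 [ 0.          0.          0.          1.        ]]
```

View pics/a_side.png

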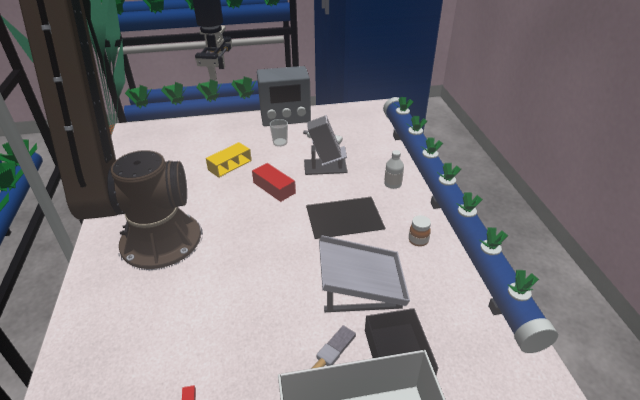

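View pics/a_top.png

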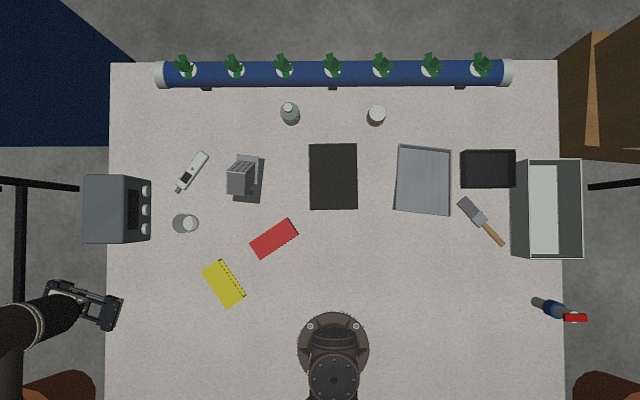

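View pics/a_wrist.png

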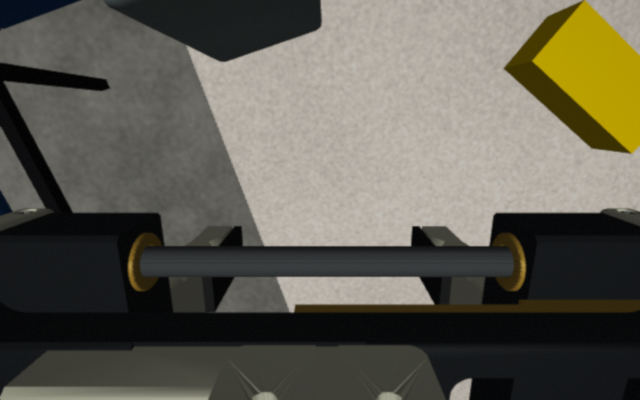

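```bash
cat > h.py <<'E'
import cv2, numpy as np
def up(n,src,x0,y0,w,h,s,out):
    im=cv2.imread(src)[y0:y0+h,x0:x0+w]; cv2.imwrite(out,cv2.resize(im,None,fx=s,fy=s,interpolation=cv2.INTER_CUBIC))
E
python3 - <<'E'
from h import *
up(0,'pics/a_side.png',290,100,120,90,6,'pics/b1.png')
up(0,'pics/a_top.png',210,135,80,80,7,'pics/b2.png')
up(0,'pics/a_side.png',295,225,130,95,6,'pics/b3.png')
up(0,'pics/a_top.png',380,130,90,95,6,'pics/b4.png')
from station import viewer
import numpy as np
for c in('side','top'):
    for q in ('rack_center','plate_center','plate_tab','tray_floor','stand','mat','nutrient','jar','beaker','brush','meter'):
        try:
            for d in viewer.silhouettes(c,q)[:3]:
                ys,xs=np.nonzero(d['region']); print(c,q,round(d['conf'],2),np.round(d['extent']),round(xs.mean(),1),round(ys.mean(),1),len(xs))
        except Exception as e: print(c,q,e)
E
```

```text
side rack_center 0.64 [203. 140.  48.  37.] 228.2 159.1 984
side rack_center 0.61 [253. 161.  44.  40.] 273.9 181.2 1046
side rack_center 0.56 [307. 113.  30.  51.] 323.2 139.6 866
side plate_center 0.44 [324. 117.  15.  34.] 333.4 135.7 65
side plate_tab 0.45 [323. 117.  18.  36.] 332.6 133.8 123
side tray_floor 0.24 [412. 213.  18.  35.] 419.5 230.3 566
side stand 0.98 [304. 144.  40.  30.] 325.3 163.9 725
side stand 0.41 [302. 194.  82.  46.] 344.1 217.1 2420
side stand 0.23 [271. 118.  14.  26.] 279.0 132.0 363
side mat 0.67 [268. 118.  15.  29.] 279.1 131.9 398
side mat 0.6 [304. 114.  32.  49.] 322.2 139.3 877
side nutrient 0.95 [384. 152.  21.  38.] 393.7 171.3 510
side nutrient 0.72 [304. 129.  40.  10.] 321.7 135.9 85
side jar 0.6 [411. 216.  19.  30.] 419.7 230.4 562
side beaker 0.96 [270. 117.  16.  27.] 279.2 132.0 372
side brush 0.63 [315. 325.  42.  42.] 334.4 346.8 816
side brush 0.43 [318. 237.  94.  75.] 361.3 275.3 5298
side meter 0.59 [307. 133.  36.   8.] 328.2 136.7 55
top rack_center 0.94 [247. 214.  52.  44.] 273.5 237.7 996
top rack_center 0.76 [224. 167.  32.
[... 206 characters left out ...]
te_tab 0.49 [172. 152.  34.  41.] 190.0 172.2 527
top plate_tab 0.23 [226. 168.  30.  28.] 240.0 182.0 595
top tray_floor 0.68 [389. 144.  65.  72.] 422.7 179.7 3898
top stand 0.77 [229. 153.  38.  52.] 252.1 180.9 687
top stand 0.73 [228. 161.  28.  11.] 240.4 166.4 235
top mat 0.97 [308. 144.  48.  67.] 332.7 176.2 3218
top nutrient 0.86 [281. 103.  17.  21.] 289.9 113.4 365
top nutrient 0.45 [234. 152.  30.  53.] 252.5 179.1 596
top jar 0.87 [364. 105.  27.  24.] 375.5 115.5 325
top beaker 0.83 [170. 214.  30.  19.] 183.8 222.7 490
top brush 0.77 [457. 202.  46.  46.] 478.4 219.4 557
top meter 0.86 [175. 153.  32.  37.] 191.2 170.9 520
top meter 0.18 [391. 144.  61.  70.] 422.7 179.4 3656
```

View pics/b1.png

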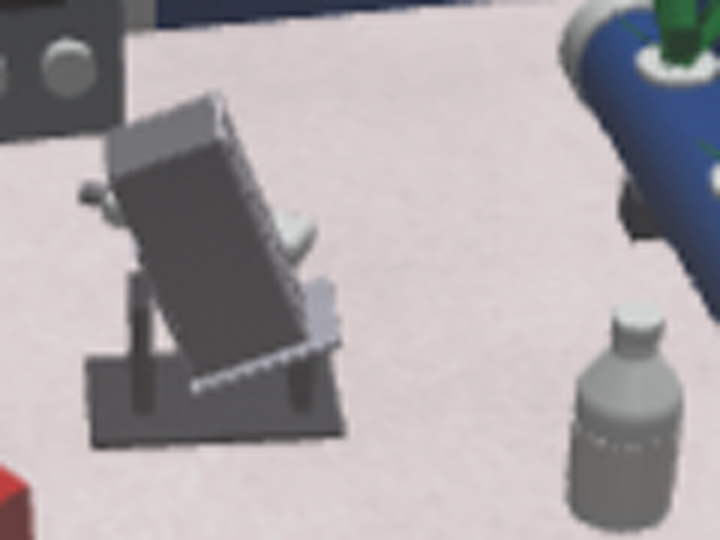

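View pics/b2.png

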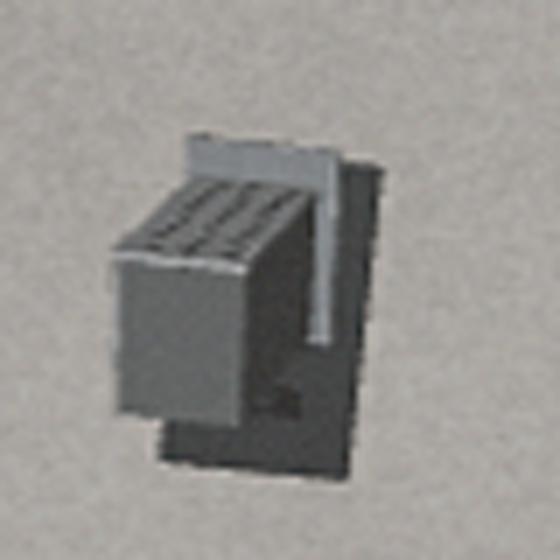

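View pics/b3.png

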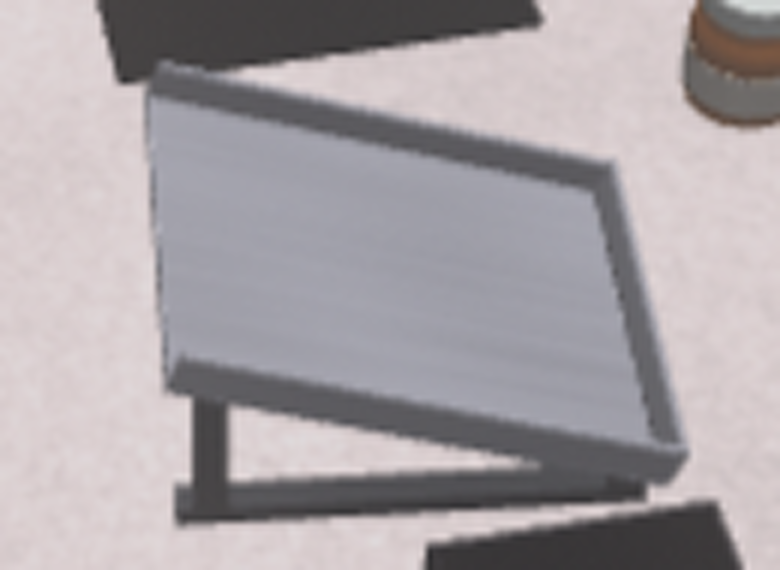

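View pics/b4.png

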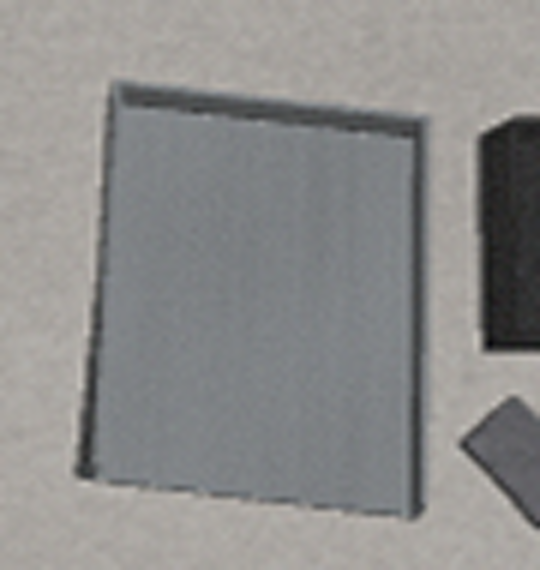

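```bash
cat >> h.py <<'E'
from scipy.optimize import least_squares
K={};T={}
K['side']=np.array([[468.96221776,0,323.3524906],[0,468.96221776,193.77586695],[0,0,1]])
K['top']=np.array([[429.4266707,0,324.7776214],[0,429.4266707,200.58255012],[0,0,1]])
T['side']=np.array([[0.98405043,0.11444903,-0.13618432,0.30338609],[-0.17782736,0.61262026,-0.77011288,-1.08170088],[-0.0047094,0.78204721,0.6232014,0.97688366],[0,0,0,1]])
T['top']=np.array([[-0.00263183,0.99916354,-0.04080801,0.42397885],[-0.99993007,-0.00309996,-0.01141235,0.00840318],[-0.01152931,0.04077512,0.99910183,1.41877655],[0,0,0,1]])
def proj(c,P,Kc=None,Tc=None):
    Kc=K[c] if Kc is None else Kc; Tc=T[c] if Tc is None else Tc
    p=(np.asarray(P,float)-Tc[:3,3])@Tc[:3,:3]
    return np.stack([Kc[0,0]*p[...,0]/-p[...,2]+Kc[0,2],Kc[1,1]*-p[...,1]/-p[...,2]+Kc[1,2]],-1)
def onplane(c,px,z):
    d=T[c][:3,:3]@np.array([(px[0]-K[c][0,2])/K[c][0,0],-(px[1]-K[c][1,2])/K[c][1,1],-1])
    o=T[c][:3,3]; return o+d*(z-o[2])/d[2]
s,c_=np.sin(np.radians(20)),np.cos(np.radians(20))
def Rz(a): return np.array([[np.cos(a),-np.sin(a),0],[np.sin(a),np.cos(a),0],[0,0,1]])
R_rack=np.array([[s,0,c_],[0,1,0],[-c_,0,s]])
R_tray=np.array([[c_,0,s],[0,1,0],[-s,0,c_]])
def fit(obs,R0,x0):
    # obs: list (cam, px, local point)
    def f(v):
        return np.concatenate([proj(c,Rz(v[3])@R0@np.array(l)+v[:3])-px for c,px,l in obs])
    r=least_squares(f,x0,loss='soft_l1'); return r.x,f(r.x).reshape(-1,2)
E
cat > fit1.py <<'E'
from h import *
def cs(x,y): return (np.array([x,y])+.5)/6-.5+[290,100]
def ct(x,y): return (np.array([x,y])+.5)/7-.5+[210,135]
obs=[('side',cs(110,178),(-73,-26,-33)),('side',cs(222,150),(-73,-26,33)),('side',cs(305,340),(73,-26,33)),('side',cs(197,382),(73,-26,-33)),
('side',cs(105,138),(-73,26,-33)),('side',cs(216,92),(-73,26,37)),
('top',ct(118,412),(-73,26,-33)),('top',ct(239,423),(-73,-26,-33)),('top',ct(117,249),(-73,26,37)),('top',ct(246,267),(-73,-26,36))]
obs=[(c,p,np.array(l)/1000) for c,p,l in obs]
x,r=fit(obs,R_rack,[.45,.2,.15,0]); print(x,np.round(r,1).tolist())
def cs(x,y): return (np.array([x,y])+.5)/6-.5+[295,225]
def ct(x,y): return (np.array([x,y])+.5)/6-.5+[380,130]
obs=[('side',cs(168,388),(-110,-81,0)),('side',cs(150,95),(-110,81,0)),('side',cs(595,192),(110,81,0)),('side',cs(612,162),(110,81,18)),('side',cs(686,448),(110,-81,18)),('side',cs(660,440),(110,-81,0)),
('top',ct(95,478),(-110,81,0)),('top',ct(405,516),(-110,-81,0)),('top',ct(122,107),(110,81,0)),('top',ct(412,138),(110,-81,0))]
obs=[(c,p,np.array(l)/1000) for c,p,l in obs]
x,r=fit(obs,R_tray,[.45,-.2,.06,0]); print(x,np.round(r,1).tolist())
E
python3 fit1.py
python3 - <<'E'
from h import *
for p in [(309,143.5),(357,143.5),(357.5,209.5),(310,210.5)]: print(onplane('top',p,.004))
for n,p,z in [('nutr',(290,113),.06),('jar',(376,115),.05),('beaker',(184,222),.05),('meter',(191,171),.01),('brush',(480,220),.01),('dev',(145,205),.1),('crate',(487,168),.05)]: print(n,onplane('top',p,z))
E
```

```text
[ 0.54826527  0.27923084  0.11356267 -0.09797757] [[0.1, 0.7], [0.0, -1.4], [0.5, 0.7], [0.8, -0.1], [0.1, -0.5], [0.8, 0.1], [-0.3, 0.6], [0.1, 0.7], [0.2, 0.6], [-0.3, 0.0]]
[ 0.5423642  -0.28526342  0.0622342  -0.11922854] [[0.5, -1.6], [-0.1, 0.0], [0.1, -0.1], [-0.0, 0.6], [-0.6, -0.4], [0.6, 5.3], [-0.2, 0.4], [0.9, 0.2], [-1.2, -0.3], [0.1, 0.2]]
[0.67142331 0.07640141 0.004     ]
[ 0.6706842  -0.08268207  0.004     ]
[ 0.45205152 -0.08308281  0.004     ]
[0.4492037  0.07335585 0.004     ]
nutr [0.76002139 0.1343636  0.06      ]
jar [ 0.75449642 -0.14122344  0.05      ]
beaker [0.41277726 0.4741577  0.05      ]
meter [0.58073467 0.46636232 0.01      ]
brush [ 0.4165186  -0.48200118  0.01      ]
dev [0.46591631 0.57858211 0.1       ]
crate [ 0.58218596 -0.49315529  0.05      ]
```

```bash
cat >> h.py <<'E'
def tgt(rack,loc,R0=R_rack):
    return Rz(rack[3])@R0@np.array(loc)+np.array(rack[:3])
def go(p_tcp,yaw):
    from station import readout
    st=readout.get_state(); r=st['ee_rot']; p=st['eef_pos']
    from scipy.spatial.transform import Rotation as Ro
    R=Ro.from_euler('xyz',r).as_matrix()
    d=R.T@(np.array(p_tcp)-p)*100
    dy=(yaw-r[2]+np.pi)%(2*np.pi)-np.pi
    print('t',st['t'],'tcp',np.round(p,4),'rot',np.round(r,3),'w',round(st['width'],4),'F',np.round(st['force'],1),'q',np.round(st['q'],2))
    print('delta cm (now-frame)',np.round(d,2),'turn',round(-dy,3))
E
python3 - <<'E'
from h import *
rack=[0.5483,0.2792,0.1136,-0.098]
g=tgt(rack,(-.05,.0015,-.009)); print('grasp',g)
go(g-[0,0,.019]+[0,0,.15],-np.pi/2-.098)
E
```

```text
grasp [0.52301116 0.2831935  0.15750645]
t 1.25 tcp [0.2026 0.6439 0.2266] rot [ 3.142  0.    -1.876] w 0.0878 F [-0.   0.8 -0.5] q [ 1.55  0.36  0.01 -0.   -1.22 -0.29]
delta cm (now-frame) [ 24.79 -41.39  -6.19] turn -0.207
```

>>> apply_moves:
  deltas: "0 0 -6.2 0; 2.75 -4.6 0 0; 2.75 -4.6 0 0; 2.75 -4.6 0 0; 2.75 -4.6 0 0; 2.75 -4.6 0 0; 2.75 -4.6 0 0; 2.75 -4.6 0 0; 2.75 -4.6 0 0; 2.75 -4.6 0 0"
  gripper: -1

```text
t: 2.5
eef_pos: [0.5242, 0.2822, 0.2889]
ee_rot: [-3.141, 0.001, -1.875]
force: [0.0, 1.4, -0.3]
width: 0.0878
```

>>> apply_moves:
  deltas: "0 0 0 -0.1; 0 0 0 -0.107; 0 0 0 0"

```text
t: 2.88
eef_pos: [0.5233, 0.2833, 0.2886]
ee_rot: [-3.142, 0.0, -1.67]
force: [0.8, 0.7, 0.4]
width: 0.0875
```

Run:
```python
from h import *
from station import viewer,readout
rack=[0.5483,0.2792,0.1136,-0.098]
g=tgt(rack,(-.05,.0015,-.009))
go(g-[0,0,.019],-np.pi/2-.098)
f=viewer.grab_frame('wrist'); im=f['image'][:,:,::-1].copy(); Kc,Tc=f['camera_matrix'],f['cam_to_world']
print(Kc.tolist(),Tc.tolist())
cv2.imwrite('pics/c0.png',im)
pts=[tgt(rack,np.array(l)/1000) for l in [(-73,-26,-33),(-73,26,-33),(-73,26,37),(-73,-26,37),(-68,27.5,-15),(-68,30.5,-15),(-68,30.5,33)]]
for p in proj(0,np.array(pts),Kc,Tc): cv2.circle(im,tuple(int(round(v)) for v in p),2,(0,0,255),-1); print(np.round(p,1))
cv2.imwrite('pics/c1.png',im)
```

```text
t 2.875 tcp [0.5233 0.2833 0.2886] rot [-3.142  0.    -1.67 ] w 0.0875 F [0.8 0.7 0.4] q [ 0.82  0.19 -0.07 -0.   -1.3   0.65]
delta cm (now-frame) [1.000e-02 3.000e-02 1.501e+01] turn -0.001
[[324.0457915903759, 0.0, 326.4337253489172], [0.0, 324.0457915903759, 195.48790030071], [0.0, 0.0, 1.0]] [[-0.0986831302977221, 0.9646788787286222, 0.24424639348315688, 0.5888896295111209], [-0.9951188331035659, -0.0957592940201399, -0.02384671070316142, 0.2760048889374173], [0.0003844440644207979, -0.24540745413220585, 0.9694199470090911, 0.44852532819101354], [0.0, 0.0, 0.0, 1.0]]
[356.1 223.8]
[298.5 223.8]
[294.1 154.2]
[360.6 154.2]
[296.2 204.4]
[292.8 204.4]
[289.3 155.9]
```

View pics/c1.png

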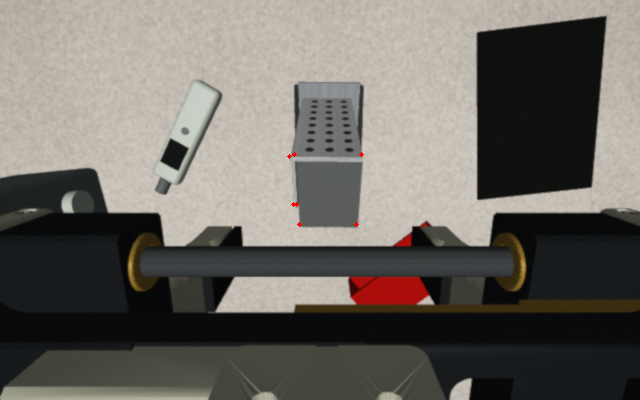

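>>> apply_moves:
  deltas: "0 0 4 0; 0 0 4 0; 0 0 3 0; 0 0 2 0; 0 0 1 0; 0 0 1 0; 0 0 0 0"

```text
t: 3.8
eef_pos: [0.5231, 0.2835, 0.1383]
ee_rot: [3.141, -0.0, -1.669]
force: [-0.4, 0.8, -0.6]
width: 0.0875
```

Run:
```python
from h import *
from station import viewer,readout
rack=[0.5483,0.2792,0.1136,-0.098]
g=tgt(rack,(-.05,.0015,-.009))
go(g-[0,0,.019],-np.pi/2-.098)
a=viewer.grab_frame('side')['image'][:,:,::-1][70:190,260:420]; b=viewer.grab_frame('wrist')['image'][:,:,::-1]
cv2.imwrite('pics/d1.png',cv2.resize(a,None,fx=5,fy=5,interpolation=3)); cv2.imwrite('pics/d2.png',b)
```

```text
t 3.8 tcp [0.5231 0.2835 0.1383] rot [ 3.141 -0.    -1.669] w 0.0875 F [-0.4  0.8 -0.6] q [ 0.82  0.3  -0.29 -0.   -0.98  0.65]
delta cm (now-frame) [ 0.03  0.   -0.02] turn -0.0
```

View pics/d1.png

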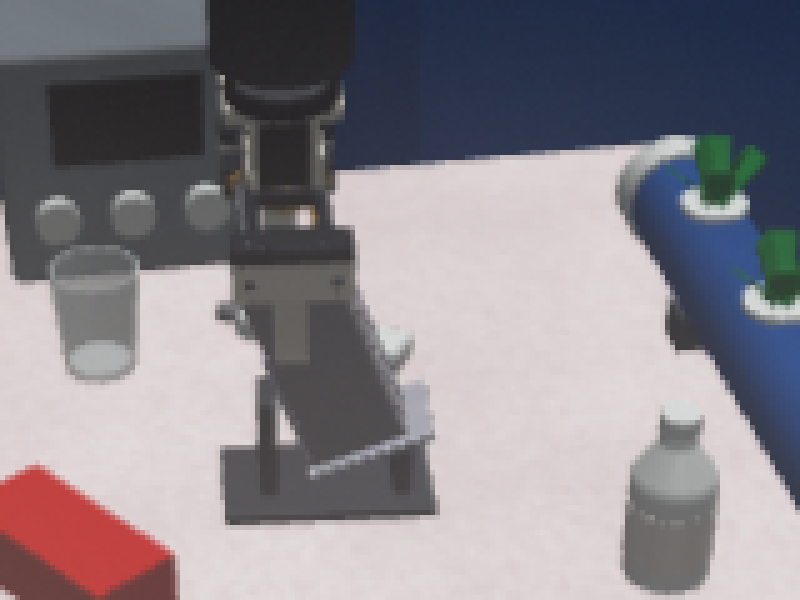

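View pics/d2.png

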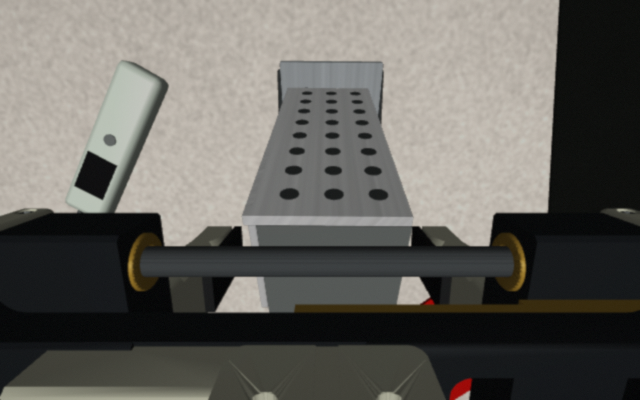

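>>> apply_moves:
  deltas: "0 0 0 0; 0 0 0 0; 0 0 0 0; 0 0 0 0; 0 0 0 0; 0 0 0 0"
  gripper: 1
  squeeze: 55

```text
t: 4.65
eef_pos: [0.5233, 0.2834, 0.1387]
ee_rot: [-3.141, -0.0, -1.669]
force: [-0.2, -0.4, 1.3]
width: 0.0545
```

>>> apply_moves:
  deltas: "0 0 -1 0; 0 0 -1.5 0; 0 0 -2 0; 0 0 -2 0; 0 0 -2 0; 0 0 -2 0; 0 0 -2 0; 0 0 -2 0; 0 0 -2 0; 0 0 0 0"

```text
t: 5.9
eef_pos: [0.5237, 0.284, 0.3058]
ee_rot: [-3.139, 0.003, -1.669]
force: [-0.6, -1.7, -4.8]
width: 0.055
```

Run:
```python
from h import *
from station import viewer,readout
go([0,0,0],0)
a=viewer.grab_frame('side')['image'][:,:,::-1][30:150,260:420]; b=viewer.grab_frame('wrist')['image'][:,:,::-1]
cv2.imwrite('pics/e1.png',cv2.resize(a,None,fx=5,fy=5,interpolation=3)); cv2.imwrite('pics/e2.png',b)
```

```text
t 5.9 tcp [0.5237 0.284  0.3058] rot [-3.139e+00  3.000e-03 -1.669e+00] w 0.055 F [-0.6 -1.7 -4.8] q [ 0.82  0.19 -0.05  0.   -1.34  0.65]
delta cm (now-frame) [33.45 49.42 30.37] turn -1.669
```

View pics/e1.png

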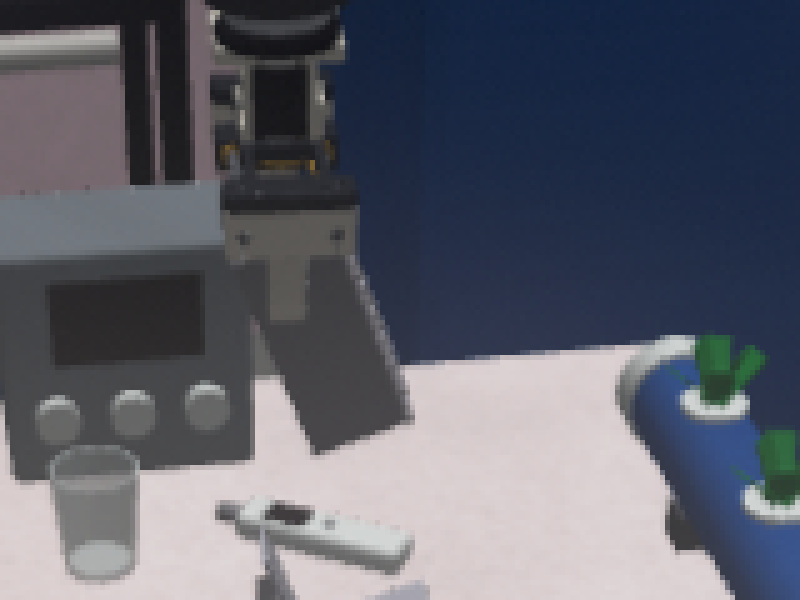

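View pics/e2.png

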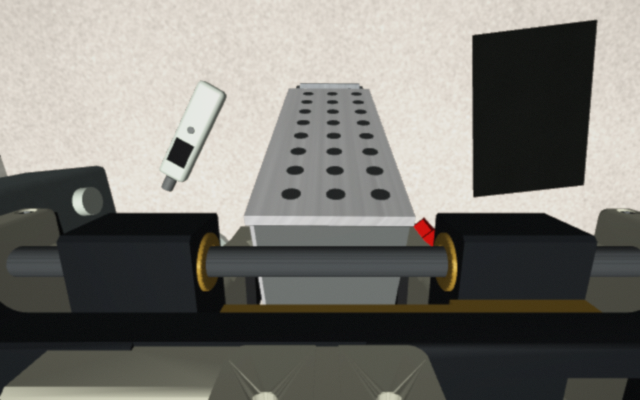

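```bash
cat >> h.py <<'E'
TRAY=np.array([0.5424,-.2853,.0622,-.119])
Rt=Rz(TRAY[3])
E0=TRAY[:3]+Rt@R_tray@np.array([-.11,0.0,0])
def G(th,xc,lz=-.009,lx=-.05,y=0.0):
    a=np.radians(th); x=np.array([np.cos(a),0,np.sin(a)]); z=np.array([-np.sin(a),0,np.cos(a)])
    return E0+Rt@((lx-xc)*x+(lz-.037)*z+np.array([0,y,0]))
YT=-np.pi/2+TRAY[3]
E
python3 - <<'E'
from h import *
print('E',E0)
g=G(-70,.055); print(g)
w=g+Rt@np.array([-.03,0,.0]); print('pre',w)
go(np.array([w[0],w[1],.3058]),YT)
go(np.array([w[0]+.1,w[1],.3058]),YT)
E
```

```text
E [ 0.43976483 -0.27302843  0.09982222]
[ 0.36118653 -0.26363323  0.18275701]
pre [ 0.3313987  -0.26007165  0.18275701]
t 6.0 tcp [0.5227 0.2834 0.3032] rot [ 3.141  0.    -1.669] w 0.0548 F [ 0.3  0.1 -5.8] q [ 0.82  0.19 -0.05 -0.   -1.33  0.65]
delta cm (now-frame) [55.96 13.73 -0.26] turn 0.021
t 6.0 tcp [0.5227 0.2834 0.3032] rot [ 3.141  0.    -1.669] w 0.0548 F [ 0.3  0.1 -5.8] q [ 0.82  0.19 -0.05 -0.   -1.33  0.65]
delta cm (now-frame) [54.98  3.77 -0.27] turn 0.021
```

>>> apply_moves:
  deltas: "2 0.2 0 0; 3.5 0.3 0 0; 4.5 0.3 0 0; 5 0.3 0 0; 5 0.3 0 0; 5 0.3 0 0; 5 0.3 0 0; 5 0.3 0 0; 5 0.3 0 0; 4.5 0.3 0 0"

```text
t: 7.25
eef_pos: [0.4492, -0.1585, 0.303]
ee_rot: [3.141, -0.0, -1.669]
force: [2.0, 0.1, -3.7]
width: 0.0547
```

>>> apply_moves:
  deltas: "4 1 0 0; 3.5 2 0 0.021; 2.5 2.5 0 0; 1 2.5 0 0; 0.4 2 0 0; 0 0 0 0"

```text
t: 8.0
eef_pos: [0.338, -0.2583, 0.3039]
ee_rot: [-3.141, 0.0, -1.69]
force: [0.2, -0.6, -4.8]
width: 0.0546
```

Run:
```python
from h import *
from station import viewer
g=G(-70,.055)
w=g+Rt@np.array([-.03,0,.0])
go(w-[0,0,.019],YT)
a=viewer.grab_frame('side')['image'][:,:,::-1][130:330,220:440]
cv2.imwrite('pics/f1.png',cv2.resize(a,None,fx=3.5,fy=3,interpolation=3)); cv2.imwrite('pics/f2.png',viewer.grab_frame('wrist')['image'][:,:,::-1])
```

```text
t 8.0 tcp [ 0.338  -0.2583  0.3039] rot [-3.141  0.    -1.69 ] w 0.0546 F [ 0.2 -0.6 -4.8] q [-0.19 -0.12 -0.37 -0.   -1.32  1.64]
delta cm (now-frame) [ 0.26  0.65 14.01] turn -0.0
```

View pics/f1.png

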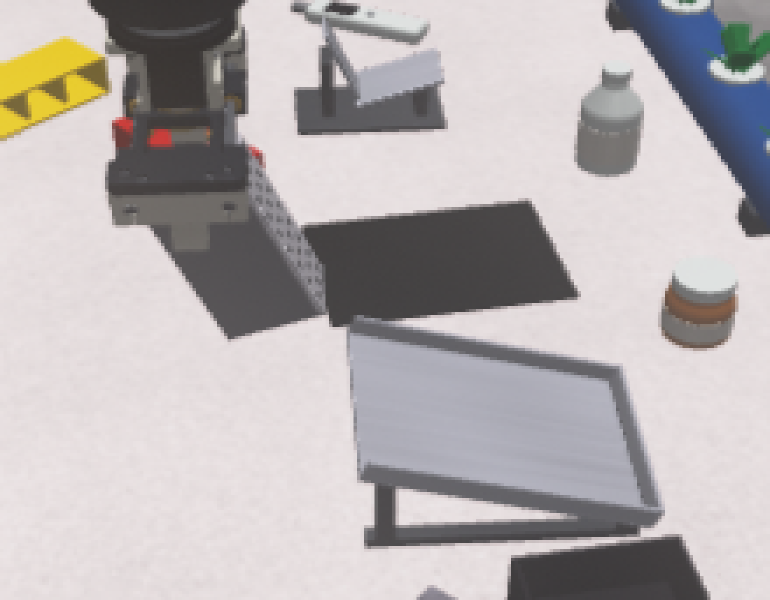

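View pics/f2.png

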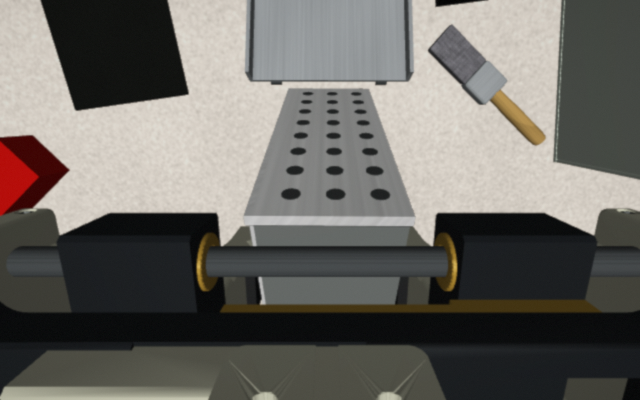

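>>> apply_moves:
  deltas: "0 0 3 0; 0.2 0 4 0; 0 0 4 0; 0 0 2 0; 0 0 1 0; 0 0 0 0"

```text
t: 8.85
eef_pos: [0.3397, -0.2605, 0.1634]
ee_rot: [3.141, -0.0, -1.689]
force: [-0.0, -0.4, -4.0]
width: 0.0548
```

Run:
```python
from h import *
from station import viewer
go(G(-70,.055)-[0,0,.019],YT)
a=viewer.grab_frame('side')['image'][:,:,::-1][190:330,220:440]
cv2.imwrite('pics/g1.png',cv2.resize(a,None,fx=3.5,fy=3.5,interpolation=3)); 
cv2.imwrite('pics/g2.png',viewer.grab_frame('wrist')['image'][:,:,::-1])
prev=None
for th in range(-70,-201,-5):
    g=G(th,.055)
    d=np.zeros(3) if prev is None else g-prev
    prev=g
    # tool axes: x=-Rt y ; y=-Rt x ; z=-Z
    l=Rt.T@d*100
    print(th,np.round(g-[0,0,.019],4),'tool',np.round([-l[1],-l[0],-l[2]],2))
```

```text
t 8.85 tcp [ 0.3397 -0.2605  0.1634] rot [ 3.141 -0.    -1.689] w 0.0548 F [-0.  -0.4 -4. ] q [-0.19 -0.   -0.6   0.   -0.98  1.64]
delta cm (now-frame) [ 0.06 -2.17 -0.03] turn 0.001
-70 [ 0.3612 -0.2636  0.1638] tool [-0. -0. -0.]
-75 [ 0.3687 -0.2645  0.1703] tool [ 0.   -0.75 -0.66]
-80 [ 0.3767 -0.2655  0.1762] tool [-0.   -0.81 -0.59]
-85 [ 0.3852 -0.2665  0.1814] tool [ 0.   -0.86 -0.52]
-90 [ 0.3941 -0.2676  0.1858] tool [ 0.   -0.9  -0.44]
-95 [ 0.4034 -0.2687  0.1894] tool [ 0.   -0.93 -0.36]
-100 [ 0.4129 -0.2698  0.1922] tool [-0.   -0.96 -0.28]
-105 [ 0.4226 -0.271   0.1942] tool [-0.   -0.98 -0.19]
-110 [ 0.4325 -0.2722  0.1952] tool [-0.   -0.99 -0.11]
-115 [ 0.4424 -0.2733  0.1954] tool [ 0.   -1.   -0.02]
-120 [ 0.4523 -0.2745  0.1948] tool [-0.   -1.    0.07]
-125 [ 0.4621 -0.2757  0.1932] tool [-0.   -0.99  0.15]
-130 [ 0.4718 -0.2769  0.1908] tool [ 0.   -0.97  0.24]
-135 [ 0.4812 -0.278   0.1876] tool [-0.   -0.95  0.32]
-140 [ 0.4903 -0.2791  0.1836] tool [ 0.   -0.91  0.4 ]
-145 [ 0.499  -0.2801  0.1787] tool [ 0.   -0.88  0.48]
-150 [ 0.5072 -0.2811  0.1732] tool [-0.   -0.83  0.56]
-155 [ 0.515  -0.282   0.1669] tool [-0.   -0.78  0.63]
-160 [ 0.5221 -0.2829  0.16  ] tool [ 0.   -0.72  0.69]
-165 [ 0.5286 -0.2837  0.1524] tool [ 0.   -0.66  0.75]
-170 [ 0.5345 -0.2844  0.1444] tool [-0.   -0.59  0.81]
-175 [ 0.5396 -0.285   0.1358] tool [-0.   -0.52  0.86]
-180 [ 0.544  -0.2855  0.1268] tool [ 0.   -0.44  0.9 ]
-185 [ 0.5476 -0.2859  0.1175] tool [ 0.   -0.36  0.93]
-190 [ 0.5504 -0.2863  0.1079] tool [-0.   -0.28  0.96]
-195 [ 0.5523 -0.2865  0.0981] tool [-0.   -0.19  0.98]
-200 [ 0.5534 -0.2866  0.0881] tool [ 0.   -0.11  0.99]
```

View pics/g1.png

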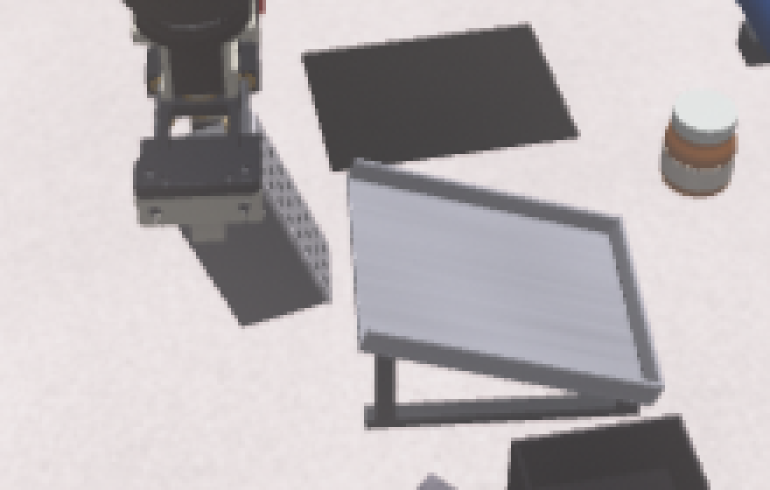

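View pics/g2.png

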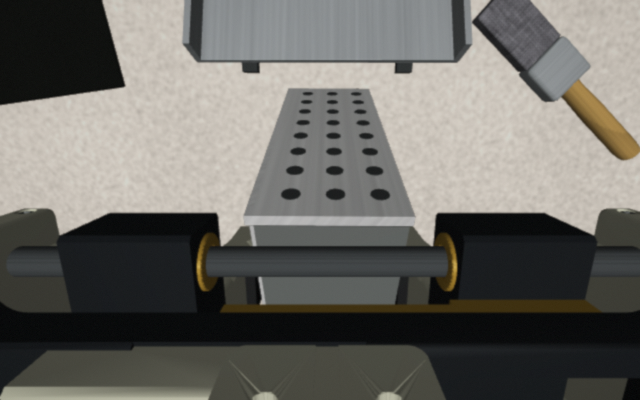

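>>> apply_moves:
  deltas: "0.05 -1.2 0 0; 0 -0.9 0 0; 0 -0.75 -0.65 0; 0 -0.8 -0.6 0; 0 -0.85 -0.5 0; 0 -0.9 -0.45 0; 0 0 0 0"

```text
t: 9.82
eef_pos: [0.391, -0.267, 0.1842]
ee_rot: [3.135, 0.001, -1.69]
force: [-5.8, -0.5, -6.7]
width: 0.0546
```

Run:
```python
from h import *
from station import viewer
go(G(-90,.055)-[0,0,.019],YT)
a=viewer.grab_frame('side')['image'][:,:,::-1][190:330,220:440]
cv2.imwrite('pics/h1.png',cv2.resize(a,None,fx=3.5,fy=3.5,interpolation=3)); 
cv2.imwrite('pics/h2.png',viewer.grab_frame('wrist')['image'][:,:,::-1])
```

```text
t 9.825 tcp [ 0.391  -0.267   0.1842] rot [ 3.135e+00  1.000e-03 -1.690e+00] w 0.0546 F [-5.8 -0.5 -6.7] q [-0.18  0.06 -0.47 -0.   -1.04  1.63]
delta cm (now-frame) [ 0.01 -0.31 -0.16] turn -0.001
```

View pics/h1.png

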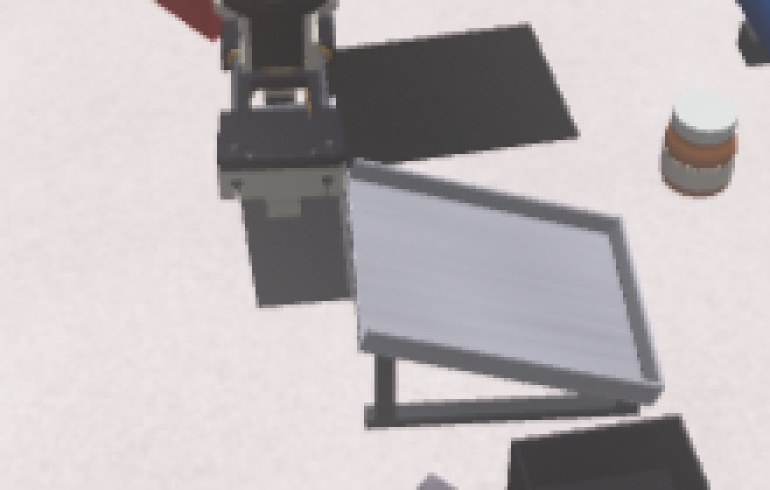

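View pics/h2.png

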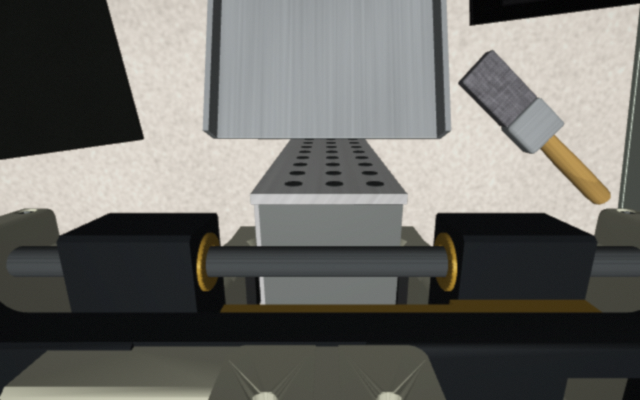

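>>> apply_moves:
  deltas: "0 -0.95 -0.4 0; 0 -0.95 -0.3 0; 0 -1 -0.2 0; 0 -1 -0.1 0; 0 -1 0 0; 0 -1 0.05 0; 0 -1 0.15 0; 0 -0.95 0.25 0; 0 -0.95 0.3 0; 0 -0.9 0.4 0"

```text
t: 11.18
eef_pos: [0.4883, -0.2789, 0.1843]
ee_rot: [3.139, 0.0, -1.69]
force: [-6.5, 3.7, 4.4]
width: 0.0544
```

Run:
```python
from h import *
from station import viewer
go(G(-140,.055)-[0,0,.019],YT)
a=viewer.grab_frame('side')['image'][:,:,::-1][190:330,220:440]
cv2.imwrite('pics/i1.png',cv2.resize(a,None,fx=3.5,fy=3.5,interpolation=3)); 
cv2.imwrite('pics/i2.png',viewer.grab_frame('wrist')['image'][:,:,::-1])
```

```text
t 11.175 tcp [ 0.4883 -0.2789  0.1843] rot [ 3.139  0.    -1.69 ] w 0.0544 F [-6.5  3.7  4.4] q [-0.17  0.21 -0.3  -0.   -1.07  1.62]
delta cm (now-frame) [-0.   -0.2   0.07] turn -0.0
```

View pics/i1.png

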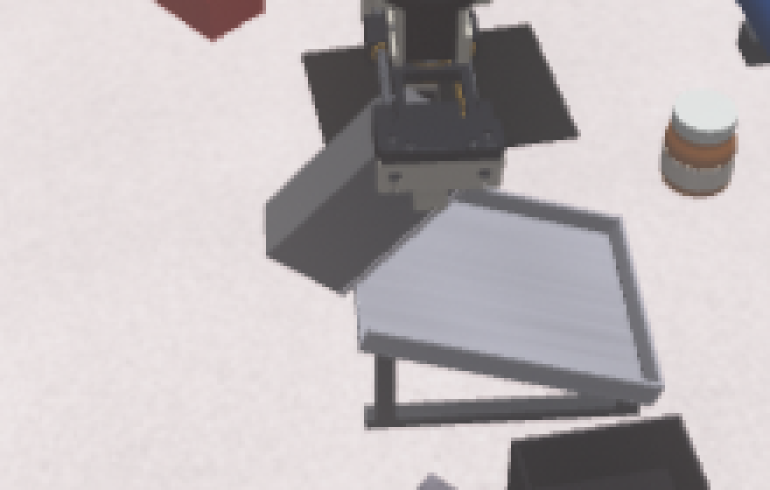

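View pics/i2.png

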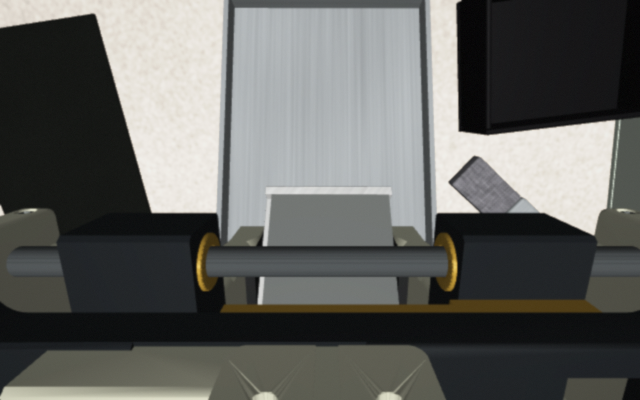

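>>> apply_moves:
  deltas: "0 -0.9 0.5 0; 0 -0.85 0.55 0; 0 -0.8 0.65 0; 0 -0.7 0.7 0; 0 -0.65 0.75 0; 0 -0.6 0.8 0; 0 -0.55 0.85 0; 0 -0.45 0.9 0; 0 0 0 0"

```text
t: 12.4
eef_pos: [0.5459, -0.2856, 0.128]
ee_rot: [-3.139, -0.0, -1.689]
force: [0.3, 2.8, 1.3]
width: 0.0546
```

Run:
```python
from h import *
from station import viewer
go(G(-180,.055)-[0,0,.019],YT)
a=viewer.grab_frame('side')['image'][:,:,::-1][190:330,220:440]
cv2.imwrite('pics/j1.png',cv2.resize(a,None,fx=3.5,fy=3.5,interpolation=3)); 
cv2.imwrite('pics/j2.png',viewer.grab_frame('wrist')['image'][:,:,::-1])
```

```text
t 12.4 tcp [ 0.5459 -0.2856  0.128 ] rot [-3.139 -0.    -1.689] w 0.0546 F [0.3 2.8 1.3] q [-0.17  0.34 -0.26  0.   -0.97  1.62]
delta cm (now-frame) [0.01 0.19 0.12] turn 0.0
```

View pics/j1.png

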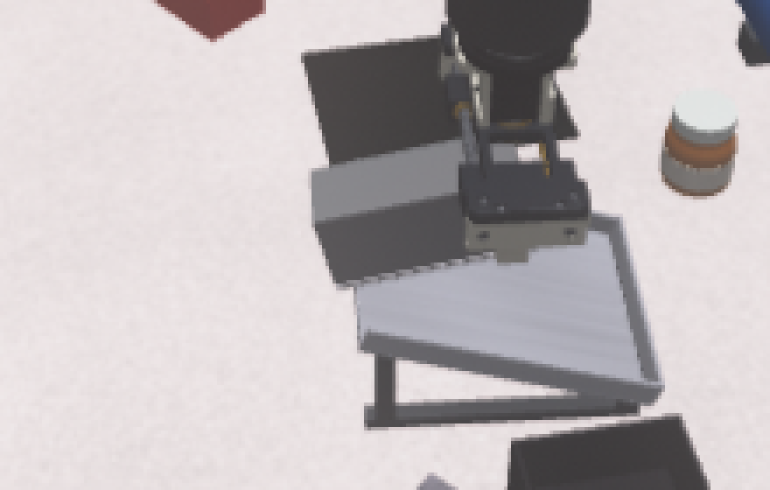

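View pics/j2.png

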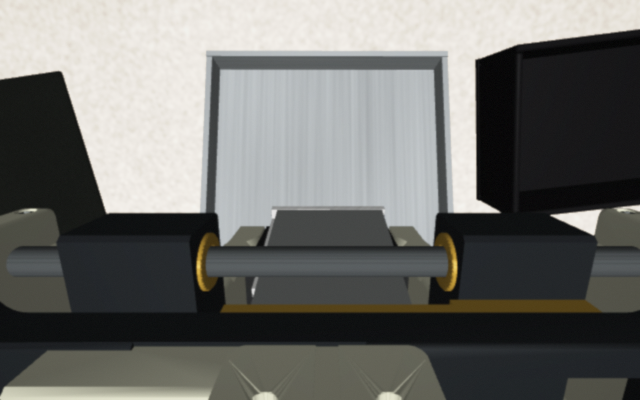

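>>> apply_moves:
  deltas: "0 -0.3 0.9 0; 0 -0.3 0.9 0; 0 -0.95 0.35 0; 0 -0.95 0.35 0; 0 -0.95 0.35 0; 0 -0.95 0.35 0; 0 -0.95 0.35 0; 0 0 0 0"

```text
t: 13.5
eef_pos: [0.599, -0.2922, 0.0916]
ee_rot: [-3.139, -0.0, -1.689]
force: [3.3, -1.1, 0.4]
width: 0.0545
```

Run:
```python
from h import *
from station import viewer
go(G(-200,.0)-[0,0,.019],YT)
a=viewer.grab_frame('side')['image'][:,:,::-1][190:330,220:440]
cv2.imwrite('pics/k1.png',cv2.resize(a,None,fx=3.5,fy=3.5,interpolation=3));
```

```text
t 13.5 tcp [ 0.599  -0.2922  0.0916] rot [-3.139 -0.    -1.689] w 0.0545 F [ 3.3 -1.1  0.4] q [-0.16  0.45 -0.18  0.   -0.94  1.61]
delta cm (now-frame) [-0.02  9.76 -1.56] turn 0.001
```

View pics/k1.png

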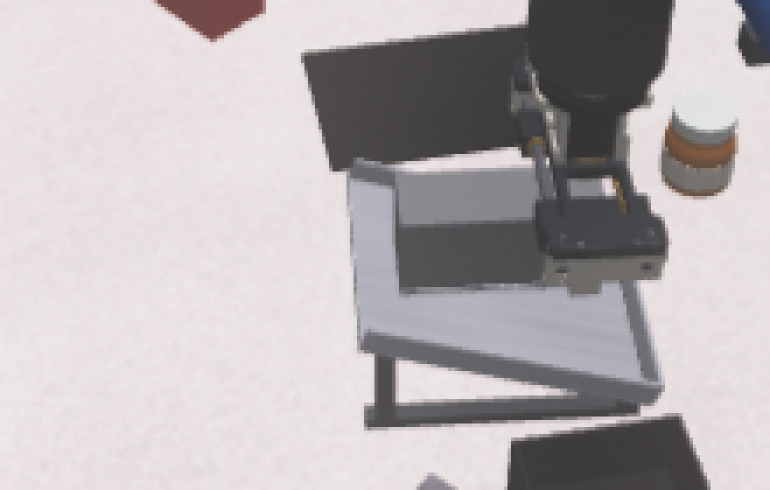

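Run:
```python
from h import *
from station import readout
g=readout.get_state()['eef_pos']+[0,0,.019]
l=(Rt@R_tray).T@(g-TRAY[:3]); print('G in tray',l, 'want z .046')
```

```text
G in tray [ 0.03691861 -0.00011922  0.06518678] want z .046
```

>>> apply_moves:
  deltas: "0 0 0.5 0; 0 0 0.5 0; 0 0 0.5 0; 0 0 0.4 0; 0 0 0.2 0; 0 0 0 0"

```text
t: 14.3
eef_pos: [0.6008, -0.2924, 0.0728]
ee_rot: [-3.134, -0.001, -1.688]
force: [8.9, -1.4, 5.5]
width: 0.0543
```

Run:
```python
from h import *
from station import viewer,readout
st=readout.get_state()
g=st['eef_pos']+[0,0,.019]
l=(Rt@R_tray).T@(g-TRAY[:3]); print('G in tray',l,st['force'],st['t'])
a=viewer.grab_frame('side')['image'][:,:,::-1][190:330,220:440]
cv2.imwrite('pics/l1.png',cv2.resize(a,None,fx=3.5,fy=3.5,interpolation=3)); 
cv2.imwrite('pics/l2.png',viewer.grab_frame('wrist')['image'][:,:,::-1])
```

```text
G in tray [ 4.51614664e-02 -9.24357620e-05  4.79790617e-02] [ 8.94490868 -1.43364023  5.51763878] 14.3
```

View pics/l1.png

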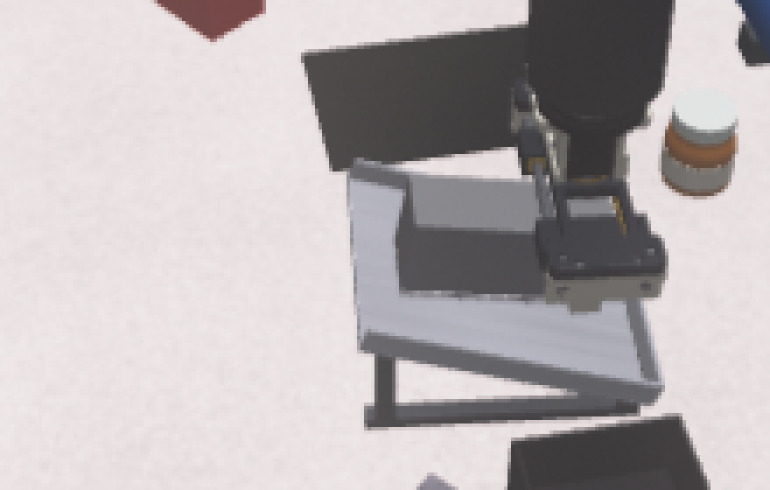

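View pics/l2.png

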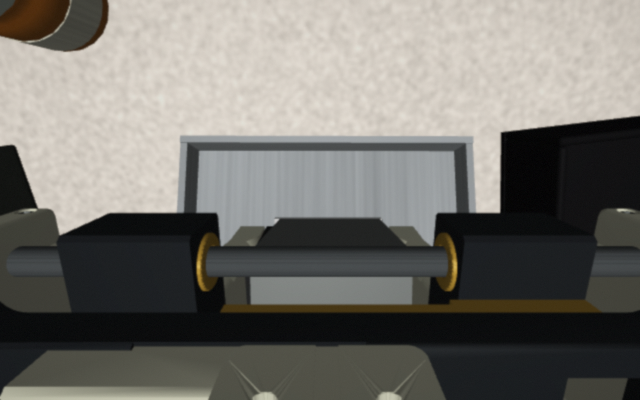

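>>> apply_moves:
  deltas: "0 0 0.2 0; 0 0 0.2 0; 0 0 0 0; 0 0 0 0"

```text
t: 14.9
eef_pos: [0.6009, -0.2924, 0.0689]
ee_rot: [-3.133, -0.001, -1.688]
force: [9.2, 0.1, 5.7]
width: 0.0546
```

Run:
```python
from h import *
from station import viewer,readout
st=readout.get_state()
g=st['eef_pos']+[0,0,.019]
l=(Rt@R_tray).T@(g-TRAY[:3]); print('G in tray',l,st['force'],st['t'])
a=viewer.grab_frame('side')['image'][:,:,::-1][220:310,300:430]
cv2.imwrite('pics/m1.png',cv2.resize(a,None,fx=6,fy=6,interpolation=3));
```

```text
G in tray [ 0.04659783 -0.00011423  0.04434953] [9.19587264 0.11858293 5.67395561] 14.9
```

View pics/m1.png

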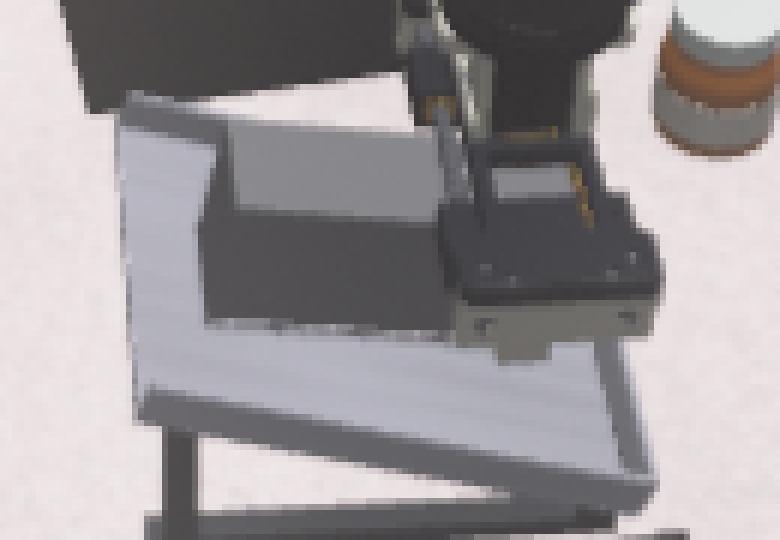

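Run:
```python
from h import *
im=cv2.imread('pics/m1.png')
# measured -y mouth bottom edge points full image; foot end corners
def px(x,y): return (np.array([x,y])+.5)/6-.5+[300,220]
obs=dict(foot_plate_bottom=px(207,323),foot_back_my=px(198,222)) 
# fit theta & position along: rack upside down; local x-> uphill, y-> -y? z=-n
def fn(v):
    th,X,Z=v
    a=np.radians(th); x=np.array([np.cos(a),0,np.sin(a)]); z=np.array([-np.sin(a),0,np.cos(a)]); y=np.cross(z,x)
    def P(l): return TRAY[:3]+Rt@(np.array([X,0,Z])+l[0]*x+l[1]*y+l[2]*z)
    return P
M=[((73,-26,33),px(207,318)),((73,26,-33),px(228,120)),((73,-26,-33),px(237,210)),((73,-26,-33),px(237,210))]
P=fn((-200,0,.035))
for th in (-200,-195,-190):
    P=fn((th,0,.035)); print(th,[np.round(proj('side',P(np.array(l)/1000)),1).tolist() for l in [(73,-26,33),(73,-26,-33),(73,26,-33),(0,-26,33),(-20,-26,33),(0,-26,-33)]])
for n in [(207,318),(198,222),(235,210),(228,120),(450,338),(440,225)]: print(n,px(*n))
```

```text
-200 [[331.2, 272.4], [340.6, 254.6], [338.8, 239.6], [358.0, 277.8], [365.2, 279.2], [368.2, 260.4]]
-195 [[331.5, 274.3], [338.7, 256.2], [336.9, 241.2], [359.1, 277.9], [366.5, 278.9], [367.1, 260.2]]
-190 [[332.0, 276.1], [336.9, 257.9], [335.2, 242.9], [360.2, 278.0], [367.8, 278.6], [366.0, 260.1]]
(207, 318) [334.08333333 272.58333333]
(198, 222) [332.58333333 256.58333333]
(235, 210) [338.75       254.58333333]
(228, 120) [337.58333333 239.58333333]
(450, 338) [374.58333333 275.91666667]
(440, 225) [372.91666667 257.08333333]
```

Run:
```python
from h import *
from station import viewer,readout
im=viewer.grab_frame('top')['image'][:,:,::-1]; cv2.imwrite('pics/n0.png',im)
a=im[135:225,385:465]
cv2.imwrite('pics/n1.png',cv2.resize(a,None,fx=7,fy=6.5,interpolation=3))
im=viewer.grab_frame('side')['image'][:,:,::-1]; cv2.imwrite('pics/n2.png',im)
a=im[230:285,320:400]
cv2.imwrite('pics/n3.png',cv2.resize(a,None,fx=10,fy=10,interpolation=3))
```

```text
(no output)
```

View pics/n1.png

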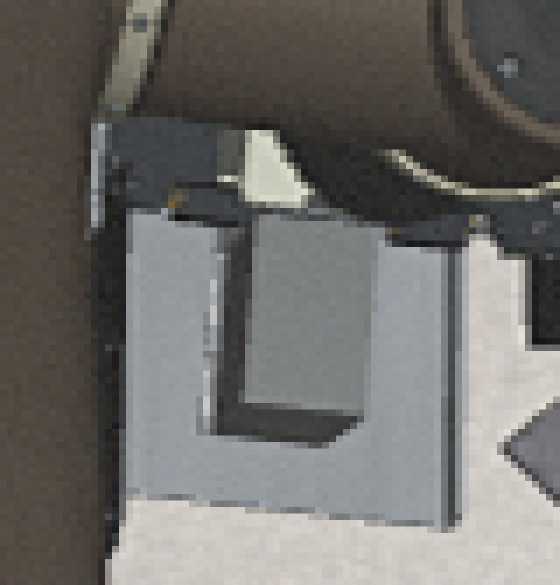

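View pics/n3.png

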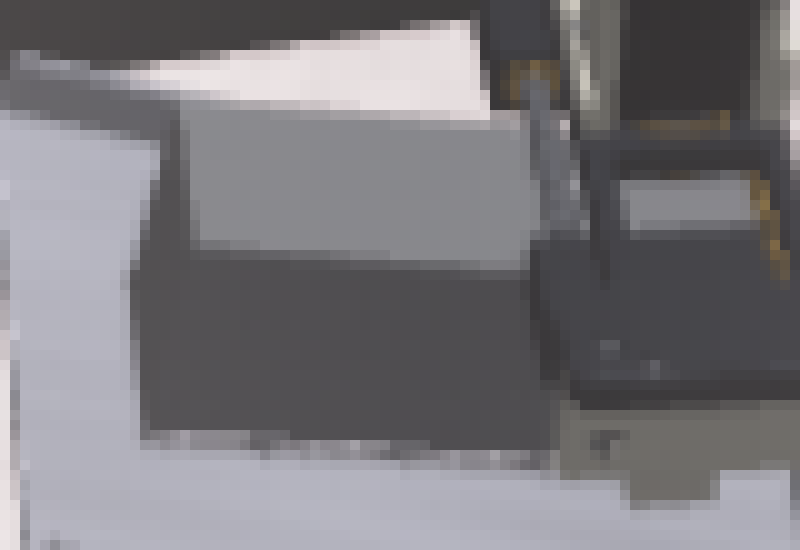

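Run:
```python
from h import *
from station import viewer,readout
f=viewer.grab_frame('wrist'); im=f['image'][:,:,::-1]; np.save('wr.npy',f['cam_to_world']); cv2.imwrite('pics/o0.png',im)
a=im[190:315,220:440]; cv2.imwrite('pics/o1.png',cv2.resize(a,None,fx=3.6,fy=3.6,interpolation=3))
g=readout.get_state()['eef_pos']+[0,0,.019]
Kc,Tc=f['camera_matrix'],f['cam_to_world']
for th in (-200,-195,-190):
  a=np.radians(th); x=np.array([np.cos(a),0,np.sin(a)]); z=np.array([-np.sin(a),0,np.cos(a)])
  for n,l in dict(rb=(-73,-26,-33),rb2=(-73,26,-33),rm=(-73,-26,33),rm2=(-73,26,33),pl=(-73,26,37)).items():
    l=np.array(l)/1000
    p=g+Rt@((l[0]+.05)*x+(l[2]+.009)*z+np.array([0,l[1],0])); print(th,n,np.round(proj(0,p,Kc,Tc),1))
```

```text
-200 rb [388.7 204.8]
-200 rb2 [260.4 204.7]
-200 rm [367.7 213.5]
-200 rm2 [282.2 213.5]
-200 pl [283.  213.8]
-195 rb [389.7 209.9]
-195 rb2 [259.3 209.7]
-195 rm [368.1 207.4]
-195 rm2 [281.8 207.3]
-195 pl [282.7 207.2]
-190 rb [390.7 215.5]
-190 rb2 [258.3 215.4]
-190 rm [368.6 201.5]
-190 rm2 [281.3 201.4]
-190 pl [282.2 200.8]
```

View pics/o1.png

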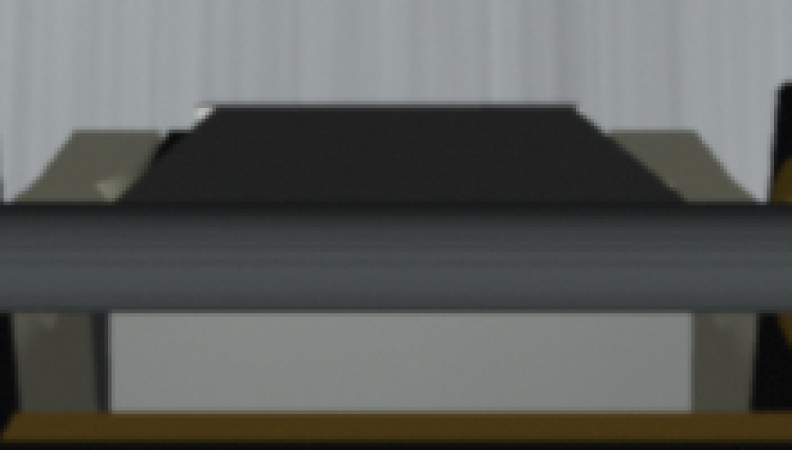

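Run:
```python
from h import *
f_K=np.array([[324.0457915903759,0,326.4337253489172],[0,324.0457915903759,195.48790030071],[0,0,1]]);f_T=np.load('wr.npy')
def ps(x,y): return (np.array([x,y])+.5)/10-.5+[320,230]
def pt(x,y): return (np.array([x,y])+.5)/[7,6.5]-.5+[385,135]
obs=[('w',(279,219.3),(-73,26,37)),('w',(380.3,219.3),(-73,-26,37)),
('side',ps(140,432),(73,-26,33)),('side',ps(193,248),(73,-26,-33)),('side',ps(180,108),(73,26,-33)),('side',ps(130,270),(73,26,33)),
('top',pt(245,405),(73,26,-33)),('top',pt(363,418),(73,-26,-33))]
def pos(v,l):
    a=v[3]; x=np.array([np.cos(a),0,np.sin(a)]); z=np.array([-np.sin(a),0,np.cos(a)])
    return v[:3]+Rz(v[4])@(l[0]*x+l[2]*z+np.array([0,l[1],0]))
def f(v):
    r=[]
    for c,px,l in obs:
        P=pos(v,np.array(l)/1000)
        r.append((proj(0,P,f_K,f_T) if c=='w' else proj(c,P))-px)
    return np.concatenate(r)
r=least_squares(f,[.55,-.29,.1,np.radians(-192),-.119],loss='soft_l1')
print(r.x,np.degrees(r.x[3]),np.round(r.fun if 0 else f(r.x),1).reshape(-1,2).tolist())
c=(Rt@R_tray).T@(r.x[:3]-TRAY[:3]); print('center in tray',c)
g=np.array([.6009,-.2924,.0689+.019]); d=Rz(r.x[4]).T@(g-r.x[:3]); a=r.x[3]
print('G in rack x',d[0]*np.cos(a)+d[2]*np.sin(a),'z',-d[0]*np.sin(a)+d[2]*np.cos(a),'y',d[1])
for l in [(73,0,37),(-73,0,37)]:
  print('corner floor z',((Rt@R_tray).T@(pos(r.x,np.array(l)/1000)-TRAY[:3])))
```

```text
[ 0.5469565  -0.28861608  0.11625035 -3.28764709 -0.11728821] -188.36830258532933 [[0.6, -0.1], [-0.5, -0.2], [0.8, -0.5], [-0.2, -0.6], [-0.7, -1.6], [0.2, 0.6], [0.0, 0.8], [0.9, 0.8]]
center in tray [-0.01386494 -0.00275168  0.05247275]
G in rack x -0.057566561850995825 z 0.020187290171774085 y 0.002554517180850762
corner floor z [-0.07790576 -0.00288453  0.00151438]
corner floor z [ 0.06509577 -0.00263727  0.0309508 ]
```

>>> apply_moves:
  deltas: "0 0 0 0; 0 0 0.1 0; 0 0 0.1 0"
  squeeze: 15

```text
t: 15.48
eef_pos: [0.5972, -0.2918, 0.0644]
ee_rot: [-3.141, 0.0, -1.69]
force: [4.9, -0.4, -0.7]
width: 0.0549
```

```bash
cat > look.py <<'E'
import sys
from h import *
from station import viewer,readout
n=sys.argv[1]
st=readout.get_state()
g=st['eef_pos']+[0,0,.019]
print('t',st['t'],'tcp',np.round(st['eef_pos'],4),'G tray',np.round((Rt@R_tray).T@(g-TRAY[:3]),4),'F',np.round(st['force'],1),'w',round(st['width'],4))
s=viewer.grab_frame('side')['image'][:,:,::-1][225:290,315:410]
w=viewer.grab_frame('wrist')['image'][:,:,::-1][190:315,220:440]
s=cv2.resize(s,(500,342),interpolation=3); w=cv2.resize(w,(300,170))
o=np.zeros((342,800,3),np.uint8); o[:,:500]=s; o[:170,500:]=w
cv2.imwrite(f'pics/{n}.png',o)
E
python3 look.py p1
```

```text
t 15.475 tcp [ 0.5972 -0.2918  0.0644] G tray [0.0446 0.     0.0389] F [ 4.9 -0.4 -0.7] w 0.0549
```

View pics/p1.png

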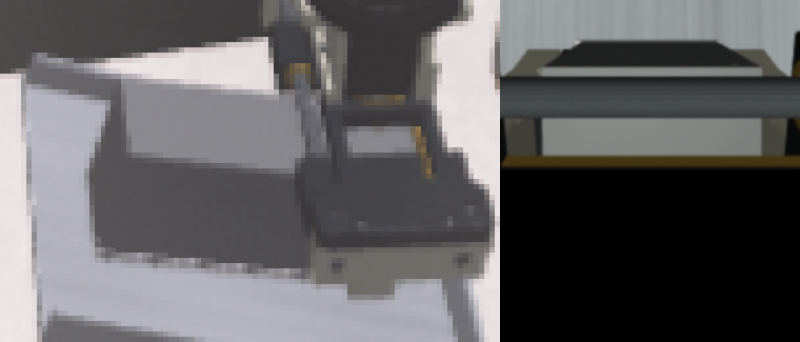

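>>> apply_moves:
  deltas: "0 0 0.15 0; 0 0 0.15 0; 0 0 0.15 0; 0 0 0 0"
  squeeze: 10

```text
t: 16.08
eef_pos: [0.5963, -0.2918, 0.0596]
ee_rot: [3.14, 0.0, -1.69]
force: [1.9, -0.3, -2.6]
width: 0.055
```

```bash
python3 look.py p2
```

```text
t 16.075 tcp [ 0.5963 -0.2918  0.0596] G tray [ 0.0454 -0.      0.034 ] F [ 1.9 -0.3 -2.6] w 0.055
```

View pics/p2.png

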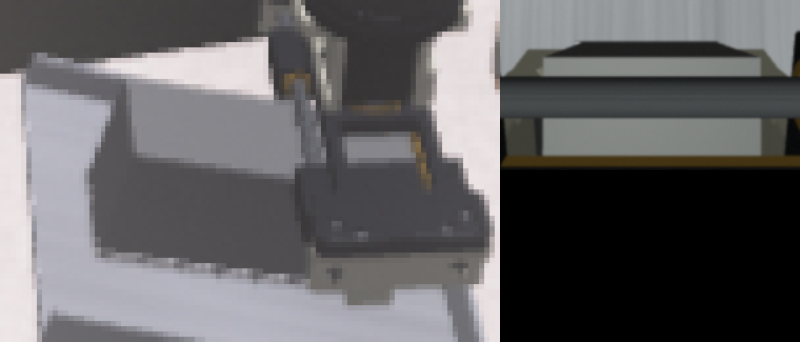

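>>> apply_moves:
  deltas: "0 0 0.15 0; 0 0 0.15 0; 0 0 0.15 0; 0 0 0.1 0; 0 0 0 0"

```text
t: 16.8
eef_pos: [0.5968, -0.292, 0.0545]
ee_rot: [3.141, -0.0, -1.69]
force: [-0.4, 0.8, -1.6]
width: 0.0551
```

```bash
python3 look.py p3
```

```text
t 16.8 tcp [ 0.5968 -0.292   0.0545] G tray [ 0.0477 -0.0002  0.0294] F [-0.4  0.8 -1.6] w 0.0551
```

View pics/p3.png

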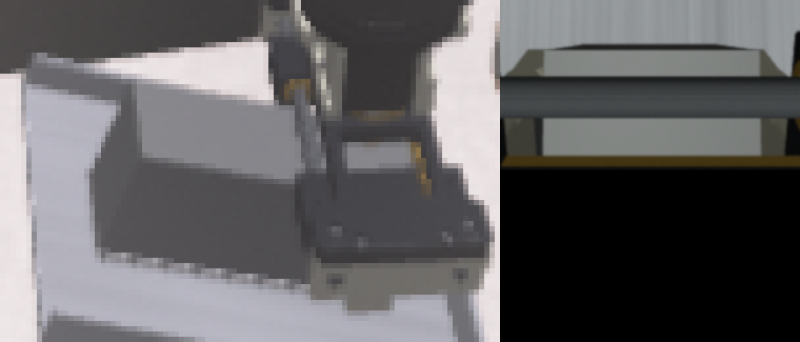

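>>> apply_moves:
  deltas: "0 0 0.1 0; 0 0 0.1 0; 0 0 0 0; 0 0 0 0"
  squeeze: 6

```text
t: 17.4
eef_pos: [0.5976, -0.292, 0.0529]
ee_rot: [-3.14, -0.0, -1.689]
force: [2.5, -0.1, 1.7]
width: 0.0549
```

```bash
python3 look.py p4
```

```text
t 17.4 tcp [ 0.5976 -0.292   0.0529] G tray [ 0.0489 -0.0001  0.0281] F [ 2.5 -0.1  1.7] w 0.0549
```

View pics/p4.png

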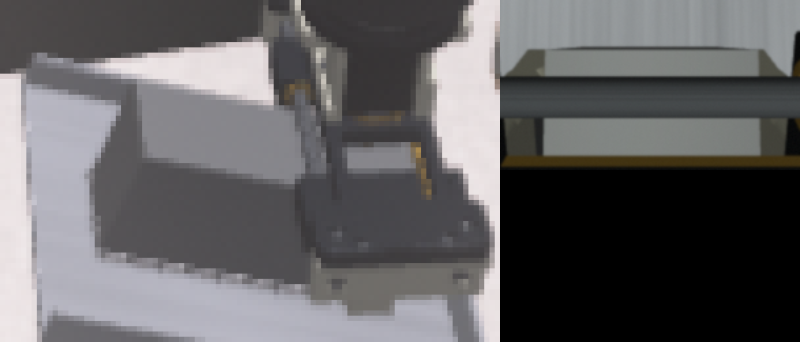

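>>> apply_moves:
  deltas: "0 0 0 0; 0 0 0 0; 0 0 0 0; 0 0 0 0"
  gripper: -1

```text
t: 18.0
eef_pos: [0.5969, -0.2919, 0.0525]
ee_rot: [3.141, 0.0, -1.69]
force: [0.1, 0.1, 0.7]
width: 0.0858
```

>>> apply_moves:
  deltas: "0 0 -1 0; 0 0 -3 0; 0 0 -5 0; 0 0 -5 0; 0 2.5 -2 0; 0 3 0 0; 0 3 0 0; 0 0 0 0"

```text
t: 19.0
eef_pos: [0.5111, -0.2817, 0.2141]
ee_rot: [-3.14, 0.0, -1.69]
force: [0.6, -1.1, 1.9]
width: 0.0874
```

Run:
```python
from h import *
from station import viewer,readout
f=viewer.grab_frame('wrist'); cv2.imwrite('pics/q1.png',f['image'][:,:,::-1]); np.save('wr.npy',f['cam_to_world'])
a=viewer.grab_frame('side')['image'][:,:,::-1]; cv2.imwrite('pics/q2f.png',a); a=a[215:310,305:425]
cv2.imwrite('pics/q2.png',cv2.resize(a,None,fx=6,fy=6,interpolation=3))
a=viewer.grab_frame('top')['image'][:,:,::-1]; cv2.imwrite('pics/q3f.png',a);
```

```text
(no output)
```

View pics/q1.png

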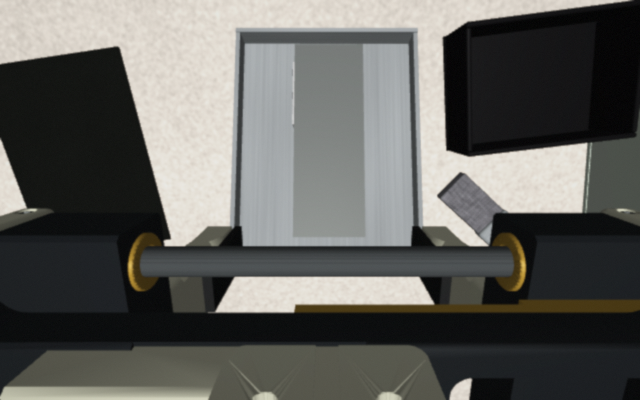

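View pics/q2.png

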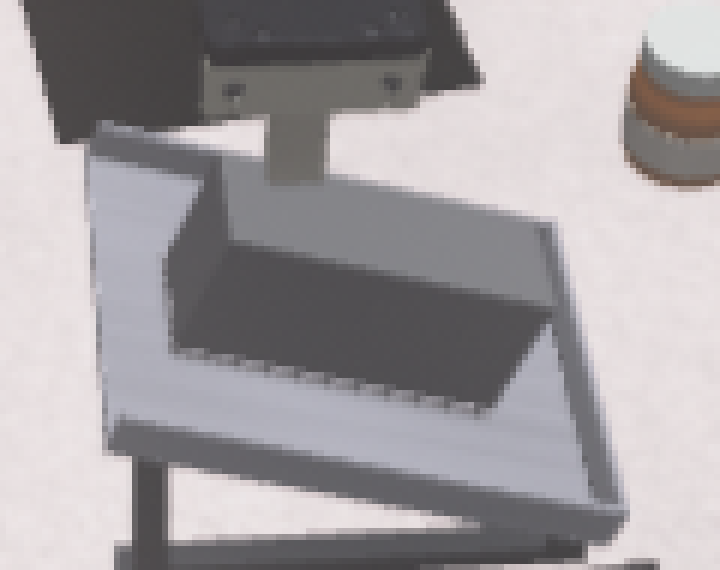

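Run:
```python
from h import *
from station import viewer,readout
f_K=np.array([[324.0457915903759,0,326.4337253489172],[0,324.0457915903759,195.48790030071],[0,0,1]]);f_T=np.load('wr.npy')
def ps(x,y): return (np.array([x,y])+.5)/6-.5+[305,215]
obs=[('w',(294,236.5),(73,26,-33)),('w',(366,237.5),(73,-26,-33)),('w',(295.5,44),(-73,26,-33)),('w',(363,44),(-73,-26,-33)),
('side',ps(172,350),(73,-26,33)),('side',ps(230,240),(73,-26,-33)),('side',ps(218,155),(73,26,-33)),('side',ps(552,308),(-73,-26,-33)),('side',ps(487,412),(-73,-26,37)),('side',ps(556,222),(-73,26,-33))]
def pos(v,l):
    a=v[3]; x=np.array([np.cos(a),0,np.sin(a)]); z=np.array([-np.sin(a),0,np.cos(a)])
    return v[:3]+Rz(v[4])@(l[0]*x+l[2]*z+np.array([0,l[1],0]))
def f(v):
    r=[]
    for c,px,l in obs:
        P=pos(v,np.array(l)/1000)
        r.append((proj(0,P,f_K,f_T) if c=='w' else proj(c,P))-px)
    return np.concatenate(r)
r=least_squares(f,[.55,-.29,.1,np.radians(-198),-.119],loss='soft_l1')
v=r.x; print(v,np.degrees(v[3]),np.round(f(v),1).reshape(-1,2).tolist())
print('tray frame',(Rt@R_tray).T@(v[:3]-TRAY[:3]))
a=v[3]
g=pos(v,(.006,0,-.008)); print('grasp',g)
go(g-[0,0,.019],-np.pi/2+v[4])
```

```text
[ 0.54804206 -0.28941214  0.09965089 -3.48233614 -0.11792556] -199.52316385836204 [[-0.3, 0.6], [-0.1, -0.5], [-0.2, 0.2], [0.5, 0.1], [0.5, -0.1], [0.2, 0.4], [0.2, -0.5], [1.1, 0.2], [0.5, 0.8], [-3.3, -0.5]]
tray frame [-0.00708591 -0.00341323  0.03727535]
grasp [ 0.54508123 -0.28906135  0.10919607]
t 19.15 tcp [ 0.5132 -0.282   0.2133] rot [-3.14  -0.    -1.689] w 0.0876 F [ 0.3 -0.5  0.5] q [-0.17  0.22 -0.21  0.   -1.14  1.62]
delta cm (now-frame) [ 0.33 -3.23 12.31] turn -0.001
```

>>> apply_moves:
  deltas: "0.3 -3.05 0 0; 0 0 4 0; 0 0 4 0; 0 0 2.5 0; 0 0 1.0 0; 0 0 0.6 0; 0 0 0 0"

```text
t: 20.02
eef_pos: [0.543, -0.2885, 0.092]
ee_rot: [-3.141, -0.0, -1.689]
force: [-0.2, 0.5, 0.2]
width: 0.0873
```

```bash
python3 look.py r1
python3 - <<'E'
from h import *
go(np.array([ 0.54508123-.002, -0.28906135 , 0.10919607-.019+.002]),-np.pi/2-.118)
E
```

```text
t 20.025 tcp [ 0.543  -0.2885  0.092 ] G tray [-0.0157 -0.0031  0.0462] F [-0.2  0.5  0.2] w 0.0873
t 20.125 tcp [ 0.5432 -0.2886  0.0926] rot [-3.14  -0.    -1.689] w 0.0877 F [ 1.3 -0.2  0.6] q [-0.17  0.38 -0.3   0.   -0.9   1.62]
delta cm (now-frame) [0.05 0.01 0.04] turn -0.001
```

View pics/r1.png

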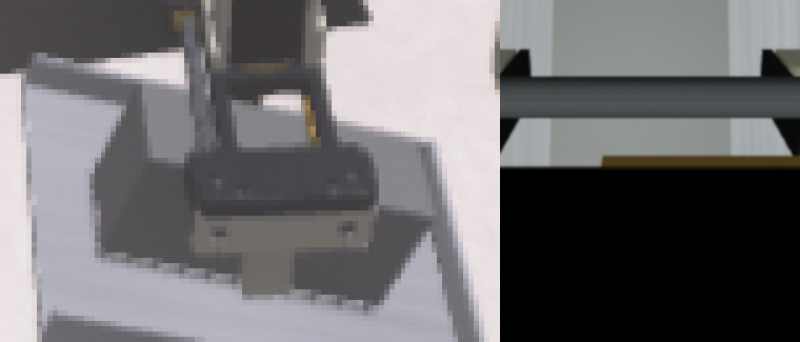

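>>> apply_moves:
  deltas: "0 0 0 0; 0 0 0 0; 0 0 0 0; 0 0 0 0; 0 0 0 0; 0 0 0 0"
  gripper: 1
  squeeze: 40

```text
t: 20.88
eef_pos: [0.5426, -0.2884, 0.0916]
ee_rot: [-3.141, 0.0, -1.69]
force: [0.5, 1.2, 1.0]
width: 0.0516
```

>>> apply_moves:
  deltas: "0 -0.1 -0.28 0; 0 -0.17 -0.47 0; 0 -0.17 -0.47 0; 0 -0.17 -0.47 0; 0 0 0 0"

```text
t: 21.5
eef_pos: [0.549, -0.2892, 0.109]
ee_rot: [-3.141, -0.0, -1.689]
force: [-0.7, 0.1, -2.4]
width: 0.052
```

```bash
python3 look.py r2
```

```text
t 21.5 tcp [ 0.549  -0.2892  0.109 ] G tray [-0.0159 -0.0031  0.0642] F [-0.7  0.1 -2.4] w 0.052
```

View pics/r2.png

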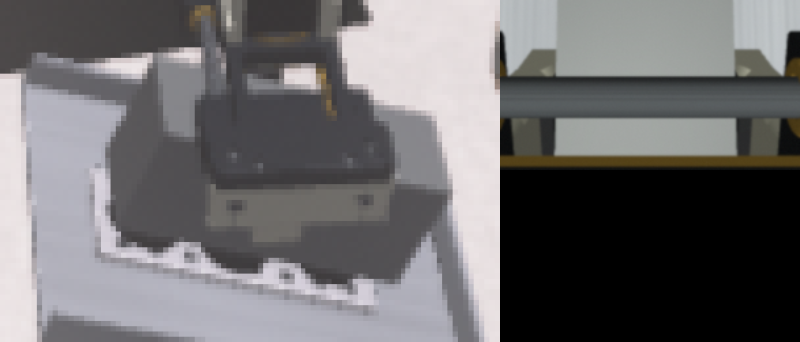

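Rack lifts alone (2.4 N ≈ 250 g), pots and plate stay. I continue along the normal.

>>> apply_moves:
  deltas: "0 -0.2 -0.55 0; 0 -0.2 -0.55 0; 0 -0.2 -0.55 0; 0 -0.2 -0.55 0; 0 -0.2 -0.55 0; 0 -0.2 -0.55 0; 0 -0.2 -0.55 0; 0 -0.2 -0.55 0; 0 -0.2 -0.55 0; 0 -0.2 -0.55 0"

```text
t: 22.85
eef_pos: [0.5685, -0.2915, 0.1638]
ee_rot: [3.142, 0.0, -1.69]
force: [-0.0, 0.4, -2.1]
width: 0.0519
```

```bash
python3 look.py r3
```

```text
t 22.85 tcp [ 0.5685 -0.2915  0.1638] G tray [-0.0162 -0.0031  0.1225] F [-0.   0.4 -2.1] w 0.0519
```

View pics/r3.png

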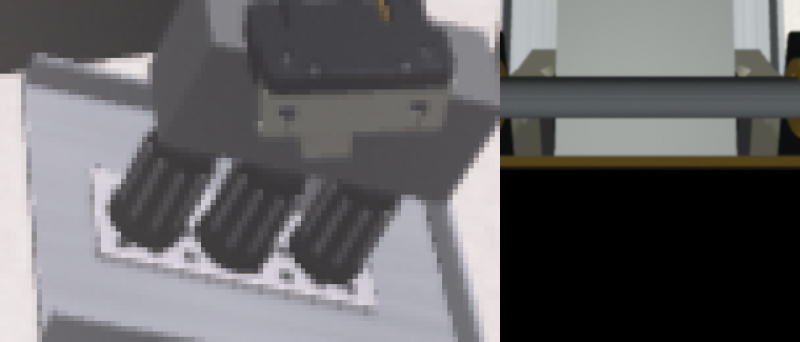

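>>> apply_moves:
  deltas: "0 -0.4 -1.1 0; 0 -0.5 -1.4 0; 0 -0.5 -1.4 0; 0 -0.3 -1.4 0; -1.5 0.2 0 0; -3 0.5 0 0; -4 0.5 0 0; -5 0.5 0 0; -5 0.6 0 0; -4 0.6 0 0"

```text
t: 24.2
eef_pos: [0.5825, -0.0642, 0.2164]
ee_rot: [3.141, 0.0, -1.689]
force: [1.5, -0.1, -2.2]
width: 0.0517
```

>>> apply_moves:
  deltas: "-3 0.5 0 0; -2 0.4 0 0; -1 0 0 0; 0 0 0 0"

```text
t: 24.7
eef_pos: [0.5814, -0.0059, 0.2164]
ee_rot: [3.141, -0.0, -1.689]
force: [-0.4, -0.7, -2.5]
width: 0.0516
```

Run:
```python
from h import *
from station import viewer
go(np.array([.553,-.003,.060]),-np.pi/2-.0)
f=viewer.grab_frame('side')['image'][:,:,::-1]; cv2.imwrite('pics/s1f.png',f)
cv2.imwrite('pics/s1.png',cv2.resize(f[120:320,260:440],None,fx=4,fy=3,interpolation=3))
```

```text
t 24.7 tcp [ 0.5814 -0.0059  0.2164] rot [ 3.141 -0.    -1.689] w 0.0516 F [-0.4 -0.7 -2.5] q [ 0.33  0.21 -0.21  0.   -1.14  1.13]
delta cm (now-frame) [ 0.05  2.85 15.64] turn -0.118
```

View pics/s1.png

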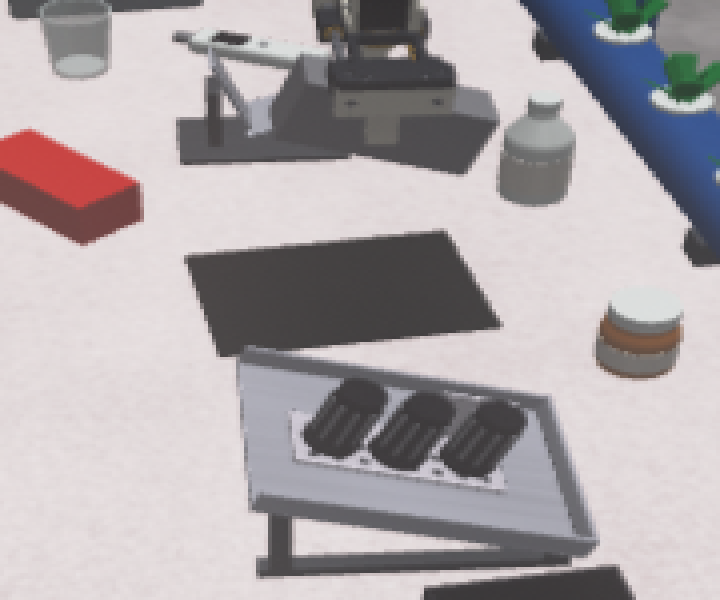

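All three pots stand mouth down on the plate. Now I lower the rack to the mat.

>>> apply_moves:
  deltas: "0 1 2 0; 0 1 4 0; 0 0.8 4 0; 0 0 3 0; 0 0 1.5 0; 0 0 0.8 0; 0 0 0 0"

```text
t: 25.62
eef_pos: [0.5539, -0.0029, 0.0637]
ee_rot: [-3.141, -0.0, -1.69]
force: [0.4, 0.5, -1.4]
width: 0.0518
```

>>> apply_moves:
  deltas: "0 0 0.3 0; 0 0 0.3 0; 0 0 0.3 0; 0 0 0.3 0; 0 0 0.3 0; 0 0 0 0"
  squeeze: 12

```text
t: 26.38
eef_pos: [0.5534, -0.0027, 0.0486]
ee_rot: [3.141, -0.0, -1.689]
force: [-0.3, 0.5, 0.3]
width: 0.0521
```

Run:
```python
from h import *
from station import viewer
go(np.array([.553,-.003,.028]),-np.pi/2-.118)
f=viewer.grab_frame('side')['image'][:,:,::-1]
cv2.imwrite('pics/t1.png',cv2.resize(f[140:260,280:440],None,fx=5,fy=5,interpolation=3))
```

```text
t 26.375 tcp [ 0.5534 -0.0027  0.0486] rot [ 3.141 -0.    -1.689] w 0.0521 F [-0.3  0.5  0.3] q [ 0.35  0.34 -0.48  0.   -0.75  1.1 ]
delta cm (now-frame) [0.03 0.03 2.06] turn -0.001
```

View pics/t1.png

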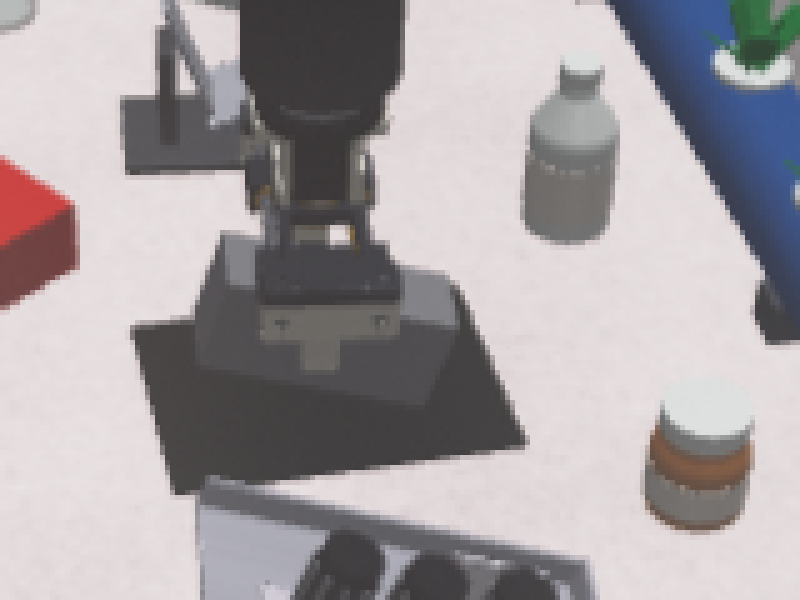

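>>> apply_moves:
  deltas: "0 0 0.3 0; 0 0 0.3 0; 0 0 0.3 0; 0 0 0.3 0; 0 0 0.3 0; 0 0 0 0"
  squeeze: 8

```text
t: 27.18
eef_pos: [0.5536, -0.0027, 0.033]
ee_rot: [3.141, -0.0, -1.69]
force: [-0.2, -0.4, -2.1]
width: 0.0519
```

>>> apply_moves:
  deltas: "0 0 0.2 0; 0 0 0.2 0; 0 0 0.1 0; 0 0 0 0"
  squeeze: 5

```text
t: 27.68
eef_pos: [0.5536, -0.0027, 0.0283]
ee_rot: [3.142, -0.0, -1.69]
force: [0.1, -0.3, -2.4]
width: 0.0519
```

Run:
```python
from h import *
from station import viewer
go(np.array([.553,-.003,.028]),-np.pi/2-.118)
f=viewer.grab_frame('side')['image'][:,:,::-1]
cv2.imwrite('pics/t2.png',cv2.resize(f[140:260,280:440],None,fx=5,fy=5,interpolation=3))
```

```text
t 27.675 tcp [ 0.5536 -0.0027  0.0283] rot [ 3.142 -0.    -1.69 ] w 0.0519 F [ 0.1 -0.3 -2.4] q [ 0.35  0.37 -0.49  0.   -0.71  1.1 ]
delta cm (now-frame) [0.03 0.05 0.03] turn -0.001
```

View pics/t2.png

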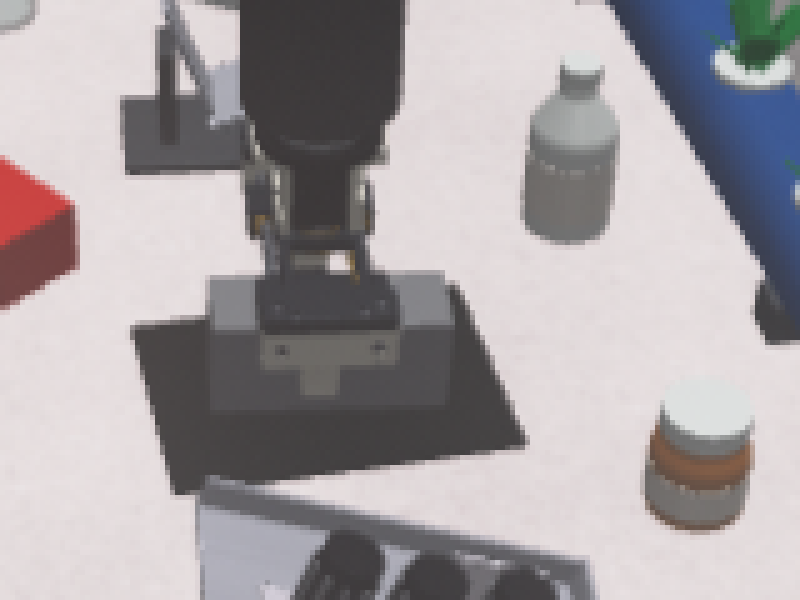

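>>> apply_moves:
  deltas: "0 0 0.15 0; 0 0 0.15 0; 0 0 0.15 0; 0 0 0 0"

```text
t: 28.22
eef_pos: [0.5542, -0.0028, 0.0246]
ee_rot: [-3.14, 0.0, -1.689]
force: [-1.4, -1.1, 4.3]
width: 0.0522
```

>>> apply_moves:
  deltas: "0 0 0 0; 0 0 0 0; 0 0 0 0; 0 0 0 0"
  gripper: -1

```text
t: 28.72
eef_pos: [0.5535, -0.0027, 0.0239]
ee_rot: [3.141, -0.0, -1.69]
force: [-0.6, 0.5, 0.1]
width: 0.0851
```

>>> apply_moves:
  deltas: "0 0 -1 0; 0 0 -3 0; 0 0 -5 0; 0 0 -5 0; 0 0 -5 0; 0 3 -2 0; 0 4 0 0; 0 4 0 0; 0 0 0 0; 0 0 0 0"

```text
t: 29.98
eef_pos: [0.4447, 0.0105, 0.2349]
ee_rot: [-3.14, 0.001, -1.689]
force: [-0.5, -0.2, -0.1]
width: 0.0877
```

Run:
```python
from h import *
from station import viewer,readout
st=readout.get_state(); print(st['t'],st['eef_pos'])
f=viewer.grab_frame('side')['image'][:,:,::-1]
cv2.imwrite('pics/u1.png',cv2.resize(f[100:310,260:450],None,fx=4,fy=2.8,interpolation=3))
cv2.imwrite('pics/u3.png',cv2.resize(f[210:310,300:430],None,fx=6,fy=6,interpolation=3))
f=viewer.grab_frame('top')['image'][:,:,::-1]
cv2.imwrite('pics/u2.png',f)
f=viewer.grab_frame('wrist')['image'][:,:,::-1]
cv2.imwrite('pics/u4.png',f)
```

```text
29.975 [0.44474833 0.01048647 0.23491166]
```

View pics/u1.png

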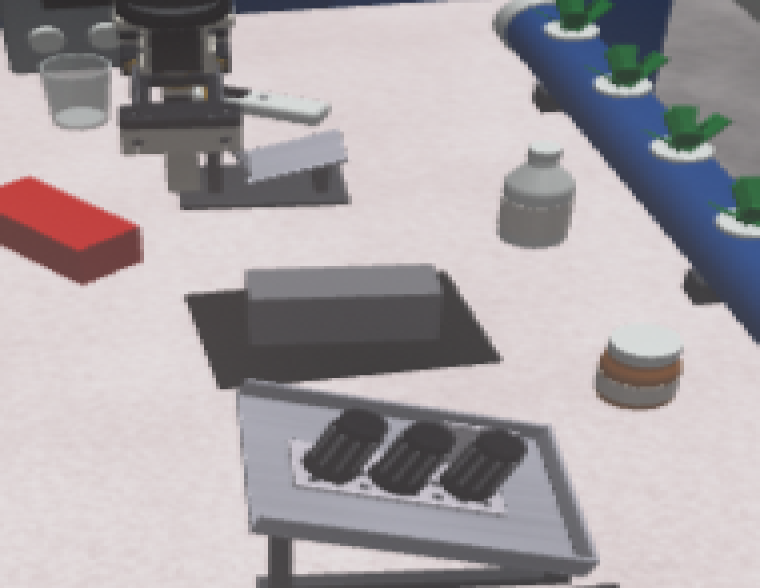

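View pics/u2.png

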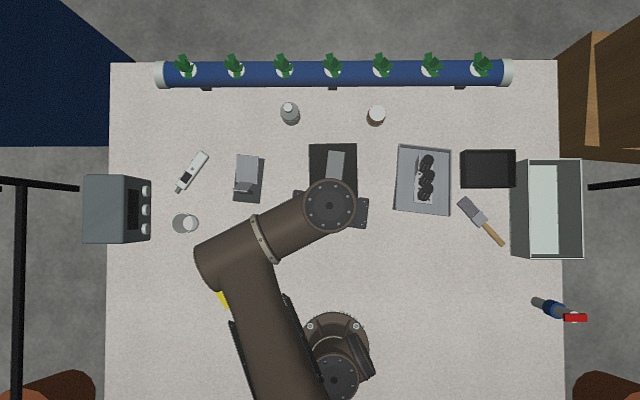

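View pics/u3.png

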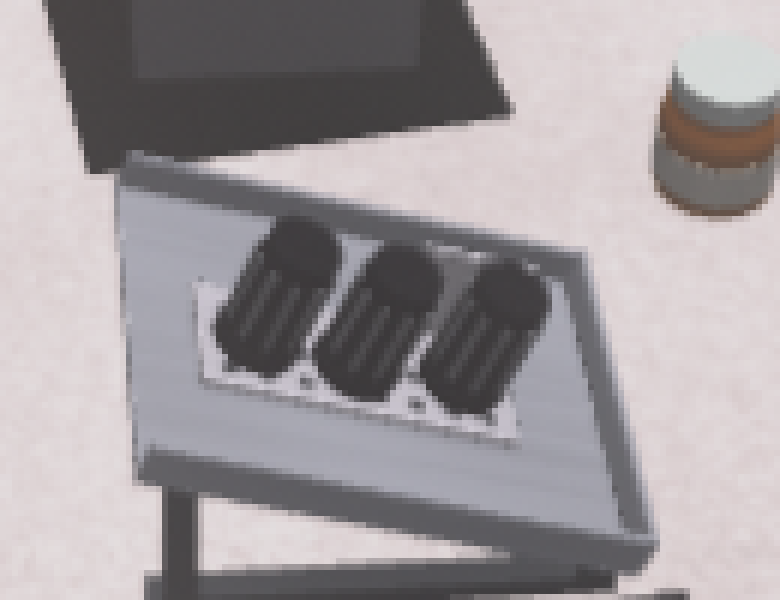

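```bash
python3 -c "
from station import job
print(job.job_done())"
```

```text
the job is handed in; nothing more can be done
None
```

I carried out the whole job and handed it in at about t = 30 s; no verdict was reported.

**What I did:**
- **Grip and carry:** I gripped the tab and the rack's opposite wall (closed width about 55 mm), lifted rack and plate together, and carried them to the tray.
- **Turning over:** The tool can only point straight down, so I levered the rack's plate side over the tray's upper edge until it was upside down. Then I slid it into the tray and lowered it flat, plate down.
- **Lifting the rack away:** I re-gripped the rack past the tab (width 52 mm, about 2.4 N, so the rack alone) and drew it off square to the tray floor. I then pressed it level on the mat, released it and backed off.

**What the last checks showed:**
- **Plate and pots:** All three pots stand parallel, mouth down on the plate. Before lifting, the rack and plate measured 0.5° from the tray slope and about 7 mm uphill and 3 mm sideways of the floor's middle. After that I only judged them by eye in the pictures.
- **Rack:** It lies flat, mouth down, near the middle of the mat.
- **Bystanders:** They look unmoved in the top view. I did not measure them again.

**What disagreed:** While lowering onto the tray at 55 N, the pads slid along the rack. The fit showed it about 12° short of flush, and the gripper's body was probably resting lightly on the rack's back. Wrist forces stayed below about 15 N. Reducing the squeeze in steps (15, 10, then 6 N) while lowering brought it flush.

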